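# Fold the bench magnifier away under the riser

### The job

Marking-out is done and the table is wanted for welding: put the bench magnifier away. First, with the inner arm still swung out, take the small grip and fold the lens arm right back over the inner arm; then take the elbow knob and swing the folded pair fully home under the riser shelf, against its stop, and let go. Keep off the lens and its frame, and do not push the loose things on the table about.

Things in the scene. Friction and masses are not known exactly. Their poses are not given: they have to be found in the camera images.
- bench_riser: fixed grey riser on a 6 mm board, open front to the robot. Origin: at its foot, on the magnifier's pivot axis; y along its front to the left, x to the back, z up. Frame x -22 to 132, y -102 to 312 mm; 20 mm corner posts; shelf underside 250 mm up (ironware on it to 350). At home the elbow knob is 20 mm behind its front edge: the tool must lean about 40 degrees, fingers in under the shelf.
- pivot_post (a point): top of the magnifier's fixed pivot post (the inner arm turns about the upright line through it), 56 mm above the riser's foot, on the riser's origin
- inner_arm (a joint): inner arm, white bar, top 74 mm above the riser's foot, 180 mm from pivot to elbow. 0 = home: along the riser's y axis under the shelf, against a rubber buffer and stop; grows as it swings out to the robot, anticlockwise from above, to 1.7 rad. Stiff pivot, stays where left; turning takes 0.8 N m (4.5 N at the elbow).
- lens_arm (a joint): lens arm, white bar one storey higher (top 99 mm above the riser's foot) on the upright elbow pivot. 0 = folded back exactly over the inner arm, at its stop; grows as it opens, anticlockwise from above, to 2.7 rad. Easier pivot, stays where left; 0.11 N m (1.3 N at the grip). Opened, it does not fit under the riser.
- elbow_knob (a point): middle of the black fluted elbow knob, on the elbow axis and fixed to the inner arm: 26 mm diameter, round, its full width from 113 to 144 mm above the riser's foot; this point is 128 mm above the riser's foot
- lens_grip (a point): middle of the black round grip that stands upright on the lens arm, 85 mm from the elbow axis towards the lens: 18 mm diameter, full width from 111 to 146 mm above the riser's foot; this point is 128 mm above the riser's foot. When folded it ends 60 mm or more in front of the shelf's edge: lean the tool a little so that its body stays clear
- lens_head: lens in a round black frame at the end of the lens arm, 96 mm across, from 84 to 101 mm above the riser's foot. Origin: on its upright middle axis level with the riser's foot, 165 mm from the elbow axis. Fragile: not to be touched; at home its rim still shows 28 mm in front of the shelf's edge, above the pivot post
- tube: loose square-tube offcut, 168 x 91 x 30 mm overall, lying under or near the lens; origin at the middle of its underside
- chalk: loose stick of chalk, 12 mm thick; origin at the middle of its underside
- pencil: loose red carpenter's pencil, 166 mm long, 10 mm thick; origin at the middle of its underside
- tumbler: loose clear tumbler, 80 mm across, 91 mm high; origin at the middle of its underside
- punch: loose centre punch, 110 mm long, 10 mm thick; origin at the middle of its underside

How it is judged:
By the outcome, as a careful person would: the job done as asked, in the order asked, and still so for the second after the job is handed in, with the robot touching nothing.
It also fails if it takes over 58 s, if anything falls off the work surface, if the arm or the gripper's body presses on something with over 40 N, if the wrist force passes 120 N, or if a joint passes its speed limit or range.

### The arm

A 7-joint arm with a two-finger parallel gripper is mounted at the origin on a cart in front of the work surface, level with it; the furniture and walls round the work are solid. World frame = base frame: x ahead of the robot, y to its left, z up, the work surface at z = 0. Lengths are in m, angles in rad, forces in N, time in s.
With the tool pointing down it reaches from about 0.4 to 0.85 m from the base axis. Payload 4.5 kg.
Tool frame: the origin (TCP) lies midway between the tips of the shut fingers; the grasp point (between the pads) lies 19 mm behind it; x points along the fingers, y is the direction in which the jaws open and shut, and the axes are right-handed (so a half turn about x gives the same grasp; the last joint's range is limited). The gripper opens to 88 mm and grips with 3 to 60 N. Pads are 18 mm wide; open, the fingers measure 123 mm over their backs; the gripper's body (75 mm by 187 mm) begins 45 mm behind the grasp point.
Start: joints at [-1.293, 0.689, -0.195, 1.565, 0.157, 0.902, -0.215], TCP at [0.151, 0.607, 0.205] pointing down, gripper open.
Joint ranges: [-3.01, 3.01], [-0.46, 2.08], [-1.47, 1.51], [0.13, 2.56], [-1, 4.14], [0.04, 2.09], [-2.66, 2.66]. Speed limits (rad/s): [2.57, 2.57, 3.14, 3.14, 3.14, 3.14, 3.14].

### API

Orientations are given as a unit quaternion [x, y, z, w].
In Python, from plant import r gives the robot as it stands.
- The arm moves only by the tool arm_command, never from a script. Its argument "plan" is a list of rows, each a list of 5 numbers: the finger opening in m, from 0 to 0.0881, then the shift along the tool's x, y, z in m, then the turn about the tool's x in rad. In form: [[grip, dx, dy, dz, roll], ...]. A call has 1 to 12 rows; each row shifts and turns the commanded pose from where the row before left it, along the tool's axes as they then stand; what a row does not reach is not made up. A row lasts 1/8 s, in which the tool goes at most 62.5 mm and 10.7 degrees, less where a joint would pass 70% of its speed; a pose out of reach is approached as far as the arm can. A call is refused whole if a number of a shift passes 0.0625 or a number of a turn 0.188, either way. A call with a gripper value outside its range is refused whole. The fingers move at their own pace and stop on an object; "force" is the grip in N (left out, the last holds). Time passes only in rows, so rows that do not move let the fingers close. It gives the time, the measured TCP pose, the force and the opening at its end, in the units of the state.
- r.get_state(): the state, without advancing time (a new reading comes with each control period).
- r.snapshot(name): name is "scene" or "top" or "wrist"; returns (picture, depth): 480x640x3 uint8, red, green, blue; 480x640 float32, m along the optical axis (not along the pixel's ray), 0 where there is no reading.
- r.calibration(name): a dict with "fx", "fy", "cx", "cy" (pixels), "eye" and "orientation" of the camera in the world; the wrist camera has in their place "mount" (4x4, takes a point from camera to tool coordinates, whose origin is the TCP and whose axes are the tool frame's). Camera axes: x right, y down, z forward; pixel columns grow to the right and rows downward; lengths in m; the calibration is good to about 2 mm. A picture is of the moment at which its call begins: read the wrist's pose just before it. calibration takes no time and is no camera call.
- r.finish_job(): hands the job in, once; it reports no verdict.
The state is a dict: "clock": time; "q": joint angles; "qd": joint speeds; "joint_torque": joint torques, N m; "tool_pos": TCP position; "eef_rot": TCP orientation; "contact_force": force on the tool from outside, world axes, zero at the start; "moment": the same for the moment, N m; "opening": opening from 0.0 (shut) to 1.0 (fully open).
Only numpy, scipy, OpenCV 4.12 (cv2) and the standard library are available. Lean on these libraries where they do the work, as an engineer would, in place of code of your own. Each camera call takes 0.05 s, during which the arm holds its last target.

## Working session

There is one attempt and no reset: what is moved stays moved. The work goes in short steps, Python scripts to look and compute and a tool call to move; the robot and the scene stay as the last step left them, time stands still between calls to the robot, and variables do not carry over. Pictures are saved under pics/ and viewed, and the job is handed in when it is done.

Besides the shell and the picture viewer there is one more tool, called after "Call:" as name(argument=value, ...), one argument or row to a line, values as JSON. arm_command: Moves the arm, as the interface text tells. Its arguments: {"type":"object","properties":{"plan":{"type":"array","items":{"type":"array","items":{"type":"number"}}},"force":{"type":"number"}},"required":["plan"]}

```bash
ls; mkdir -p pics; python3 - <<'E'
from plant import r
import cv2,numpy as np
np.set_printoptions(precision=4,suppress=True)
print(r.get_state())
for n in("scene","top"):
    im,d=r.snapshot(n); cv2.imwrite(f"pics/{n}0.png",im[...,::-1]); np.save(f"pics/{n}0.npy",d); print(n,r.calibration(n))
print(r.calibration("wrist"))
E
```

```text
pics
{'clock': 0.0, 'q': array([-1.2932,  0.69  , -0.1945,  1.5664,  0.1573,  0.9025, -0.2151]), 'qd': array([-0.0017, -0.0006, -0.0015, -0.0011,  0.0015,  0.0004,  0.0001]), 'joint_torque': array([  0.0002, -52.756 ,  -1.2667, -15.3432,  -0.0526,   0.0066,
         0.0002]), 'tool_pos': array([0.1508, 0.6058, 0.204 ]), 'eef_rot': array([ 0.0853,  0.7019, -0.0866,  0.7018]), 'contact_force': array([-0.222 ,  0.3403,  0.3756]), 'moment': array([ 0.028 , -0.0021,  0.0169]), 'opening': 1.0015940773513463}
scene {'fx': 590.4704415873899, 'fy': 590.4704415873899, 'cx': 313.94831573594513, 'cy': 239.1795218603613, 'eye': array([-0.0163, -0.8792,  0.6944]), 'orientation': array([ 0.819 , -0.2708,  0.1483, -0.4837])}
top {'fx': 440.96400006567103, 'fy': 440.96400006567103, 'cx': 321.2943162249845, 'cy': 239.61966032340743, 'eye': array([0.3585, 0.0051, 1.2355]), 'orientation': array([ 0.7088, -0.6983,  0.0812, -0.0575])}
{'fx': 379.6808462477448, 'fy': 379.6808462477448, 'cx': 316.8906840598306, 'cy': 236.82807781670175, 'mount': array([[ 0.0005, -0.2909,  0.9567, -0.1797],
       [ 1.    ,  0.0013, -0.0002, -0.002 ],
       [-0.0012,  0.9567,  0.2909, -0.0751],
       [ 0.    ,  0.    ,  0.    ,  1.    ]])}
```

View pics/scene0.png

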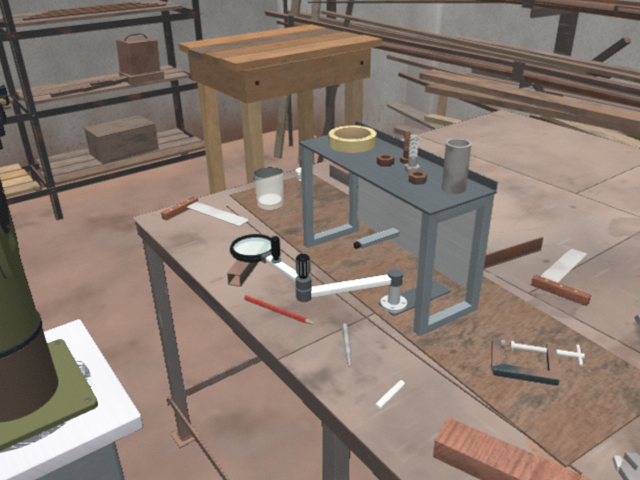

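View pics/top0.png

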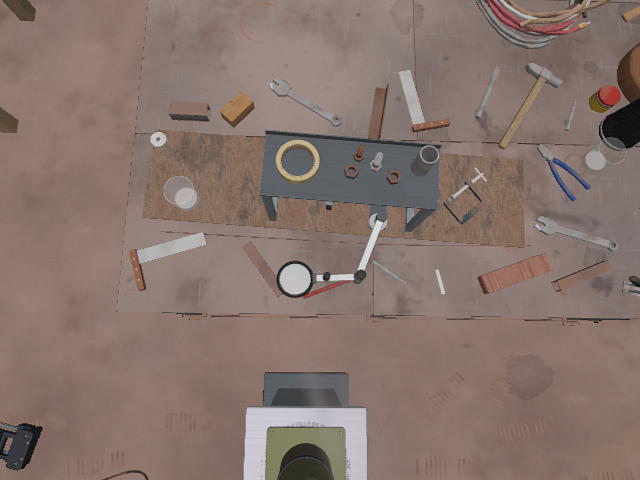

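```bash
cat >h.py <<'E'
import numpy as np,cv2
from scipy.spatial.transform import Rotation as R
from plant import r
np.set_printoptions(precision=4,suppress=True)
def cam(n,st=None):
    c=r.calibration(n)
    if n=="wrist":
        T=np.eye(4);T[:3,:3]=R.from_quat(st['eef_rot']).as_matrix();T[:3,3]=st['tool_pos']
        M=T@c['mount'];return c,M[:3,:3],M[:3,3]
    return c,R.from_quat(c['orientation']).as_matrix(),np.array(c['eye'])
def ray(n,u,v,st=None):
    c,Rm,e=cam(n,st);d=Rm@np.array([(u-c['cx'])/c['fx'],(v-c['cy'])/c['fy'],1.]);return e,d
def onz(n,u,v,z,st=None):
    e,d=ray(n,u,v,st);return e+d*(z-e[2])/d[2]
def dep(n,u,v,D,st=None):
    e,d=ray(n,u,v,st);return e+d*D[int(round(v)),int(round(u))]
def cloud(n,D,st=None):
    c,Rm,e=cam(n,st);v,u=np.mgrid[:480,:640]
    p=np.stack([(u-c['cx'])/c['fx'],(v-c['cy'])/c['fy'],np.ones_like(D)],-1)*D[...,None]
    return p@Rm.T+e
def proj(n,P,st=None):
    c,Rm,e=cam(n,st);p=(np.atleast_2d(P)-e)@Rm;return np.c_[p[:,0]/p[:,2]*c['fx']+c['cx'],p[:,1]/p[:,2]*c['fy']+c['cy']]
E
python3 - <<'E'
from h import *
im=cv2.imread("pics/top0.png");cv2.imwrite("pics/topz.png",cv2.resize(im[180:330,230:450],None,fx=3.6,fy=3.6,interpolation=cv2.INTER_CUBIC))
im=cv2.imread("pics/scene0.png");cv2.imwrite("pics/scz.png",cv2.resize(im[180:400,220:440],None,fx=2.7,fy=2.7,interpolation=cv2.INTER_CUBIC))
D=np.load("pics/top0.npy");P=cloud("top",D)
for u,v in [(200,225),(240,180),(350,150),(300,300),(359,277),(326,277),(320,277),(372,240),(340,279),(377,222)]: print(u,v,P[v,u])
D=np.load("pics/scene0.npy");P=cloud("scene",D)
for u,v in [(303,261),(277,240),(395,275),(340,287),(440,180),(440,215)]: print(u,v,P[v,u])
E
```

```text
200 225 [ 0.6415  0.3118 -0.0027]
240 180 [0.7757 0.2032 0.0063]
350 150 [ 0.7689 -0.0917  0.2617]
300 300 [0.4327 0.0221 0.0006]
359 277 [ 0.4817 -0.1242  0.1544]
326 277 [ 0.4804 -0.0427  0.1554]
320 277 [ 0.4859 -0.0295  0.1045]
372 240 [ 0.5901 -0.1685  0.081 ]
340 279 [ 0.4815 -0.0811  0.1045]
377 222 [ 0.6401 -0.1827  0.0807]
303 261 [ 0.4842 -0.1383  0.1506]
277 240 [ 0.487  -0.0494  0.1529]
395 275 [ 0.6481 -0.2034  0.09  ]
340 287 [ 0.5509 -0.1596  0.0794]
440 180 [ 0.7362 -0.2143  0.2639]
440 215 [ 0.6568 -0.2914  0.249 ]
```

View pics/topz.png

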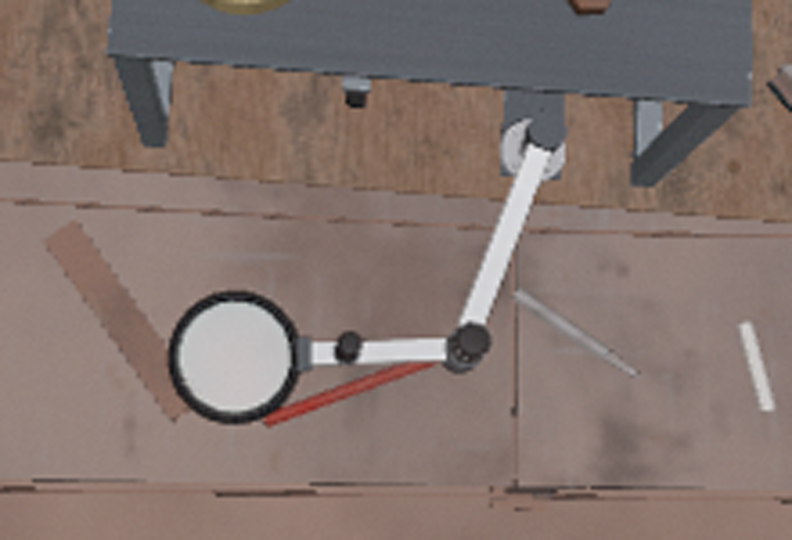

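View pics/scz.png

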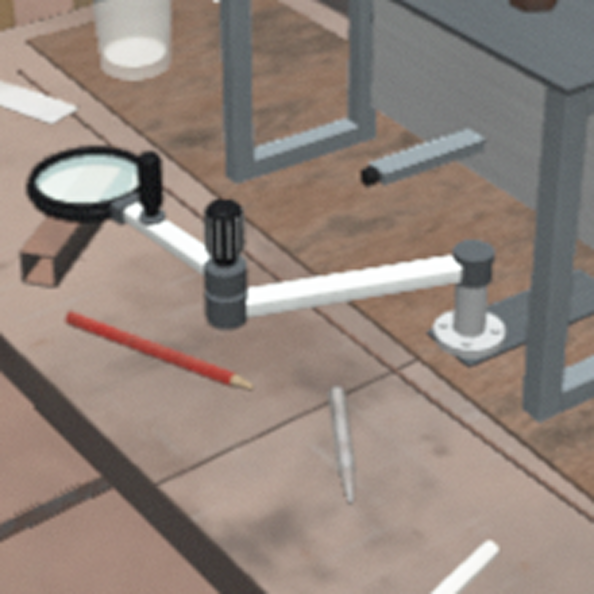

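```bash
python3 - <<'E'
from h import *
def z(u,v): return 230+u/3.6,180+v/3.6
D=np.load("pics/top0.npy");P=cloud("top",D)
m=(P[...,2]>.25)&(P[...,2]<.27)&(P[...,0]>.5)&(P[...,0]<1)&(P[...,1]<.4)&(P[...,1]>-.5)
m=cv2.morphologyEx(m.astype(np.uint8),cv2.MORPH_OPEN,np.ones((3,3)))
n,l,s,_=cv2.connectedComponentsWithStats(m);k=1+s[1:,4].argmax();q=P[l==k]
rc=cv2.minAreaRect(q[:,:2].astype(np.float32));print(rc,q[:,2].mean());print(cv2.boxPoints(rc))
k=onz("top",*z(471,338),.154);g=onz("top",*z(349,345),.155);L=onz("top",*z(235,357),.107)
print(k,g,L, np.linalg.norm((k-g)[:2]),np.linalg.norm((k-L)[:2]))
# scene
def zs(u,v): return 220+u/2.7,180+v/2.7
print("sc knob top",onz("scene",*zs(224,208),.154)," grip",onz("scene",*zs(149,158),.155), "pivot cap top",onz("scene",*zs(474,250),.088),onz("scene",*zs(474,250),.08))
print("pivot base",onz("scene",*zs(470,332),.012))
print("lens",onz("scene",*zs(85,182),.107))
for nm,a in dict(punch=[(515,292),(637,375)],chalk=[(745,322),(767,410)],pencil=[(267,424),(432,364)],tube=[(62,232),(175,415)]).items():
  print(nm,[onz("top",*z(*p),.01 if nm!='tube' else .03) for p in a])
print("tumbler",onz("top",181,192,.09))
E
```

```text
((0.7172373533248901, -0.09390504658222198), (0.41476091742515564, 0.15325927734375), 86.46709442138672) 0.26267397396120684
[[ 0.628  -0.2962]
 [ 0.7809 -0.3056]
 [ 0.8065  0.1084]
 [ 0.6535  0.1178]]
[ 0.4895 -0.1289  0.154 ] [ 0.4833 -0.045   0.155 ] [0.479  0.0338 0.107 ] 0.08408205388882775 0.163028997006505
sc knob top [ 0.4889 -0.1318  0.154 ]  grip [ 0.4854 -0.0457  0.155 ] pivot cap top [ 0.6569 -0.1956  0.088 ] [ 0.6658 -0.1865  0.08  ]
pivot base [ 0.6628 -0.1902  0.012 ]
lens [0.4729 0.0269 0.107 ]
punch [array([ 0.5437, -0.1815,  0.01  ]), array([ 0.4801, -0.276 ,  0.01  ])]
chalk [array([ 0.523 , -0.3625,  0.01  ]), array([ 0.4545, -0.3769,  0.01  ])]
pencil [array([0.4384, 0.0106, 0.01  ]), array([ 0.4863, -0.1162,  0.01  ])]
tube [array([0.5815, 0.1707, 0.03  ]), array([0.4428, 0.0799, 0.03  ])]
tumbler [0.71   0.3451 0.09  ]
```

```bash
ls .; python3 - <<'E'
from h import *
s=r.get_state();print(R.from_quat(s['eef_rot']).as_matrix())
im,d=r.snapshot("wrist");cv2.imwrite("pics/w0.png",im[...,::-1])
E
```

```text
h.py
pics
[[-0.0002  0.2413  0.9704]
 [-0.0016  0.9704 -0.2413]
 [-1.     -0.0016  0.0002]]
```

View pics/w0.png

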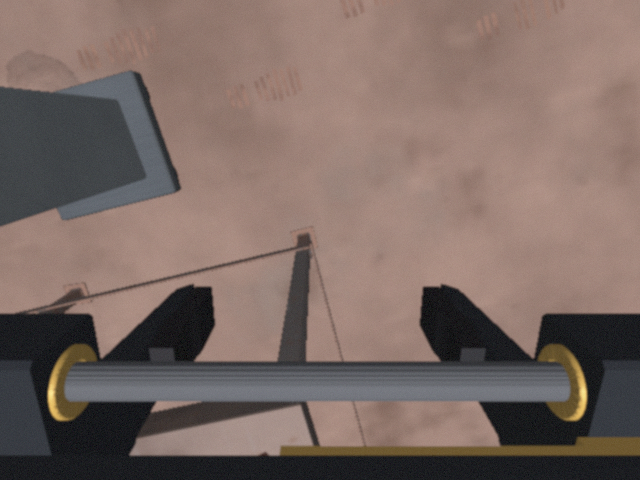

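Call:
arm_command(
  plan=[
    [0.088, -0.06, 0, 0, 0],
    [0.088, -0.06, 0, 0, 0],
    [0.088, -0.06, 0, 0, 0],
    [0.088, -0.06, 0, 0, 0],
    [0.088, 0, -0.041, 0.041, 0],
    [0.088, 0, -0.041, 0.041, 0],
    [0.088, 0, -0.041, 0.041, 0],
    [0.088, 0, -0.041, 0.041, 0],
    [0.088, 0, -0.041, 0.041, 0],
    [0.088, 0, -0.041, 0.041, 0],
    [0.088, 0, -0.041, 0.041, 0],
    [0.088, 0, -0.041, 0.041, 0],
  ],
)

```text
clock: 1.65
tool_pos: [0.3905, 0.2072, 0.4448]
eef_rot: [0.086, 0.702, -0.086, 0.702]
contact_force: [1.1, 0.2, -0.5]
opening: 0.999
```

Call:
arm_command(
  plan=[
    [0.088, 0, 0, 0.06, 0],
    [0.088, 0, 0, 0.06, 0],
    [0.088, 0, 0, 0.06, 0],
    [0.088, 0, 0, 0.06, 0],
    [0.088, 0, 0, 0.06, 0],
    [0.088, 0, 0, 0.06, 0],
    [0.088, 0, 0, 0.06, 0],
    [0.088, 0, 0, 0.06, 0],
    [0.088, 0, 0, 0.06, 0],
    [0.088, 0, 0, 0.06, 0],
  ],
)

```text
clock: 2.9
tool_pos: [0.7911, 0.1191, 0.4177]
eef_rot: [0.024, 0.696, -0.069, 0.714]
contact_force: [-0.2, 0.9, 0.4]
opening: 1.0
```

```bash
python3 - <<'E'
from h import *
s=r.get_state();print(s['clock'],s['q'],s['tool_pos'],R.from_quat(s['eef_rot']).as_matrix())
E
```

```text
2.9 [-0.1892  1.0022 -0.5848  0.1807  0.6079  1.9843  1.1722] [0.7911 0.1191 0.4177] [[ 0.0207  0.1311  0.9912]
 [-0.0651  0.9894 -0.1295]
 [-0.9977 -0.0619  0.029 ]]
```

Call:
arm_command(
  plan=[
    [0.088, -0.05, 0, 0.03, 0],
    [0.088, -0.05, 0, 0.03, 0],
    [0.088, -0.05, 0, 0.03, 0],
    [0.088, -0.05, 0, 0.03, 0],
  ],
)

```text
clock: 3.4
tool_pos: [0.777, 0.1118, 0.4953]
eef_rot: [0.018, 0.668, -0.051, 0.742]
contact_force: [0.1, 0.1, 0.8]
opening: 0.998
```

```bash
cat >s.py <<'E'
from h import *
s=r.get_state();print(s['clock'],s['q'],s['tool_pos'],s['contact_force'],s['opening']);print(R.from_quat(s['eef_rot']).as_matrix())
E
python3 s.py
```

```text
3.4 [-0.1446  0.9406 -1.4122  0.1354  1.411   2.089   1.2148] [0.777  0.1118 0.4953] [0.1239 0.0749 0.8485] 0.9984595213846165
[[ 0.1026  0.1003  0.9897]
 [-0.052   0.9941 -0.0954]
 [-0.9934 -0.0417  0.1072]]
```

Call:
arm_command(
  plan=[
    [0.088, -0.06, 0, 0.01, 0],
    [0.088, -0.06, 0, 0.01, 0],
    [0.088, -0.06, 0, 0.01, 0],
    [0.088, -0.06, 0, 0.01, 0],
  ],
)

```text
clock: 3.9
tool_pos: [0.7216, 0.1024, 0.5966]
eef_rot: [0.016, 0.647, -0.053, 0.761]
contact_force: [0.5, 0.6, -0.2]
opening: 0.999
```

```bash
python3 s.py
```

```text
3.9 [-0.2317  0.7832 -0.2864  0.1358  0.3718  2.0887  1.2575] [0.7216 0.1024 0.5966] [ 0.5494  0.6221 -0.194 ] 0.9992952834869285
[[ 0.1577  0.1019  0.9822]
 [-0.0606  0.9938 -0.0934]
 [-0.9856 -0.0448  0.1629]]
```

Call:
arm_command(
  plan=[
    [0.088, -0.05, 0, 0.03, 0],
    [0.088, -0.05, 0, 0.03, 0],
    [0.088, -0.05, 0, 0.03, 0],
    [0.088, -0.05, 0, 0.03, 0],
    [0.088, -0.05, 0, 0.03, 0],
    [0.088, -0.05, 0, 0.03, 0],
  ],
)

```text
clock: 4.65
tool_pos: [0.6539, 0.073, 0.7342]
eef_rot: [0.022, 0.579, -0.041, 0.814]
contact_force: [-0.1, -0.6, -0.6]
opening: 0.996
```

```bash
python3 s.py
```

```text
4.65 [-0.2817  0.6059  0.4741  0.1363 -0.2826  2.0887  1.3666] [0.6539 0.073  0.7342] [-0.0844 -0.6011 -0.6375] 0.9958077418324672
[[ 0.3269  0.0929  0.9405]
 [-0.0419  0.9956 -0.0837]
 [-0.9441 -0.0121  0.3293]]
```

```bash
cat >go.py <<'E'
import sys
from h import *
# target TCP args grasp x y z ; back
def delta(gp,back=0):
    s=r.get_state();M=R.from_quat(s['eef_rot']).as_matrix();X=M[:,0]
    t=np.array(gp)+(.019-back)*X
    return t,M.T@(t-s['tool_pos'])
if __name__=="__main__":
    a=list(map(float,sys.argv[1:])); t,d=delta(a[:3],a[3]);print("TCP target",t,"tool delta",d)
E
python3 go.py .4843 -.0453 .141 .1;python3 go.py .4843 -.0453 .141 0
```

```text
TCP target [ 0.4578 -0.0419  0.2175] tool delta [ 0.4286 -0.1264 -0.3449]
TCP target [ 0.4905 -0.0461  0.1231] tool delta [ 0.5286 -0.1264 -0.3449]
```

Call:
arm_command(
  plan=[
    [0.05, 0.043, -0.0126, -0.0345, 0],
    [0.05, 0.043, -0.0126, -0.0345, 0],
    [0.05, 0.043, -0.0126, -0.0345, 0],
    [0.05, 0.043, -0.0126, -0.0345, 0],
    [0.05, 0.043, -0.0126, -0.0345, 0],
    [0.05, 0.043, -0.0126, -0.0345, 0],
    [0.05, 0.043, -0.0126, -0.0345, 0],
    [0.05, 0.043, -0.0126, -0.0345, 0],
    [0.05, 0.043, -0.0126, -0.0345, 0],
    [0.05, 0.043, -0.0126, -0.0345, 0],
    [0.05, 0, 0, 0, 0],
    [0.05, 0, 0, 0, 0],
  ],
)

```text
clock: 6.15
tool_pos: [0.4931, -0.0207, 0.2811]
eef_rot: [0.027, 0.575, -0.045, 0.816]
contact_force: [0.8, 0.8, 1.3]
opening: 0.565
```

```bash
python3 s.py;python3 go.py .4843 -.0453 .141 0; python3 - <<'E'
from h import *
s=r.get_state()
im,d=r.snapshot("wrist");cv2.imwrite("pics/w1.png",im[...,::-1]);np.save("pics/w1.npy",d);np.savez("pics/w1s.npz",**s)
im,d=r.snapshot("scene");cv2.imwrite("pics/s1.png",im[...,::-1])
E
```

```text
6.15 [-0.4336  0.2994  0.4393  2.2009 -0.2243  0.3354  1.6339] [ 0.4931 -0.0207  0.2811] [0.7828 0.7703 1.2885] 0.56545795449009
[[ 0.3337  0.1043  0.9369]
 [-0.0414  0.9945 -0.0959]
 [-0.9418 -0.0068  0.3362]]
TCP target [ 0.4906 -0.0461  0.1231] tool delta [ 0.149  -0.0245 -0.053 ]
```

View pics/w1.png

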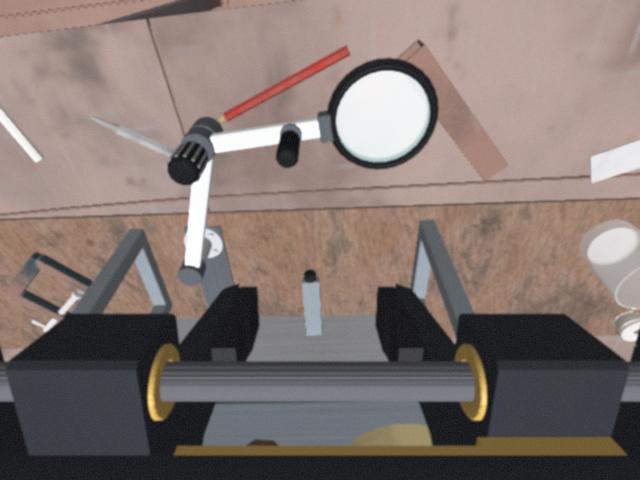

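View pics/s1.png

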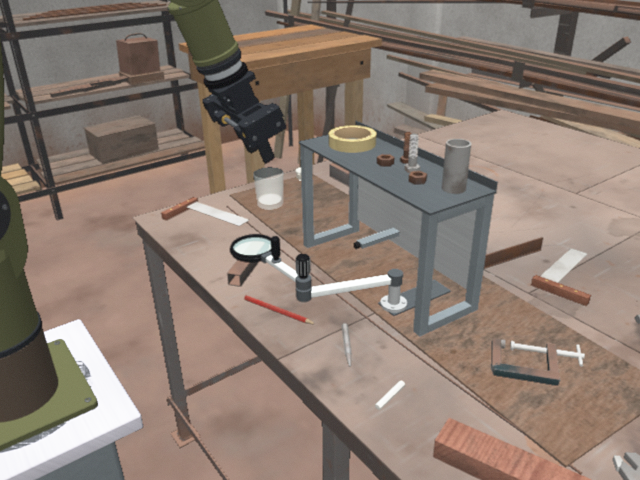

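```bash
python3 - <<'E'
from h import *
s=dict(np.load("pics/w1s.npz"));
print("grip top",onz("wrist",287,157,.155,s),"knob top",onz("wrist",184,168,.154,s),"lens",onz("wrist",383,112,.107,s),"pivot cap",onz("wrist",190,273,.085,s))
print(proj("wrist",[[.484,-.0455,.155],[.489,-.1303,.154]],s))
D=np.load("pics/w1.npy");P=cloud("wrist",D,s)
for p in [(287,158),(184,168),(190,273),(250,137),(200,215),(383,112),(300,60)]:print(p,P[p[1],p[0]])
im=cv2.imread("pics/w1.png");cv2.imwrite("pics/w1z.png",cv2.resize(im[80:300,150:330],None,fx=2.7,fy=2.7,interpolation=cv2.INTER_CUBIC))
E
```

```text
grip top [ 0.4832 -0.0455  0.155 ] knob top [ 0.4848 -0.1276  0.154 ] lens [0.4725 0.0339 0.107 ] pivot cap [ 0.6517 -0.194   0.085 ]
[[287.1592 157.9993]
 [182.348  173.1685]]
(287, 158) [ 0.4833 -0.0454  0.1566]
(184, 168) [ 0.4846 -0.1274  0.1544]
(190, 273) [ 0.6497 -0.1927  0.0874]
(250, 137) [ 0.4837 -0.0821  0.1047]
(200, 215) [ 0.5752 -0.1608  0.079 ]
(383, 112) [0.4731 0.0342 0.1053]
(300, 60) [ 0.447  -0.0375 -0.001 ]
```

View pics/w1z.png

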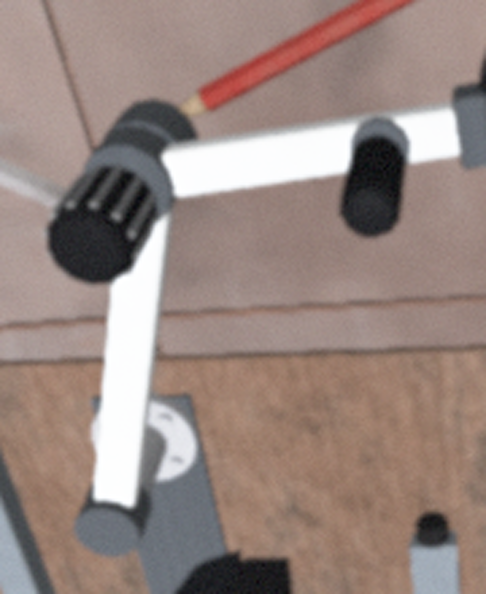

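Call:
arm_command(
  plan=[
    [0.05, 0, -0.0125, -0.0265, 0],
    [0.05, 0, -0.012, -0.0265, 0],
    [0.05, 0.03, 0, 0, 0],
    [0.05, 0.03, 0, 0, 0],
    [0.05, 0.03, 0, 0, 0],
    [0.05, 0, 0, 0, 0],
    [0.05, 0, 0, 0, 0],
  ],
)

```text
clock: 7.12
tool_pos: [0.4667, -0.0413, 0.1993]
eef_rot: [0.025, 0.582, -0.042, 0.812]
contact_force: [0.9, 0.4, -0.6]
opening: 0.561
```

```bash
python3 s.py;python3 go.py .484 -.0454 .141 0
```

```text
7.125 [-0.1781  0.4237  0.1831  2.3675 -0.7269  0.0439  2.173 ] [ 0.4667 -0.0413  0.1993] [ 0.9195  0.3958 -0.6362] 0.5614606617096409
[[ 0.3185  0.0975  0.9429]
 [-0.0384  0.9952 -0.0899]
 [-0.9471 -0.0076  0.3207]]
TCP target [ 0.4901 -0.0461  0.123 ] tool delta [ 0.0799 -0.002  -0.002 ]
```

Call:
arm_command(
  plan=[
    [0.05, 0.027, 0, 0, 0],
    [0.05, 0.027, -0.001, -0.001, 0],
    [0.05, 0.026, -0.001, -0.001, 0],
    [0.05, 0, 0, 0, 0],
    [0.05, 0, 0, 0, 0],
  ],
)

```text
clock: 7.75
tool_pos: [0.5016, -0.0471, 0.1508]
eef_rot: [0.026, 0.601, -0.042, 0.798]
contact_force: [-0.1, -0.1, -0.5]
opening: 0.565
```

```bash
python3 s.py;python3 go.py .484 -.0454 .141 0
```

```text
7.75 [-0.1188  0.5636  0.1399  2.2813 -0.9979  0.0436  2.4557] [ 0.5016 -0.0471  0.1508] [-0.0876 -0.109  -0.4517] 0.5654426839708763
[[ 0.2738  0.0977  0.9568]
 [-0.0349  0.9952 -0.0916]
 [-0.9612 -0.0083  0.2758]]
TCP target [ 0.4892 -0.0461  0.1227] tool delta [ 0.0235  0.     -0.0197]
```

Call:
arm_command(
  plan=[
    [0.05, 0, 0, -0.01, 0],
    [0.05, 0, 0, -0.01, 0],
    [0.05, 0.012, 0, 0, 0],
    [0.05, 0.012, 0, 0, 0],
    [0.05, 0, 0, 0, 0],
  ],
)

```text
clock: 8.38
tool_pos: [0.4985, -0.0469, 0.136]
eef_rot: [0.027, 0.612, -0.041, 0.79]
contact_force: [0.4, 0.4, -0.3]
opening: 0.565
```

```bash
python3 s.py;python3 go.py .484 -.0454 .141 0
```

```text
8.375 [-0.1094  0.5946  0.1292  2.2763 -0.9996  0.0433  2.4569] [ 0.4985 -0.0469  0.136 ] [ 0.3996  0.4083 -0.2904] 0.5652690044200223
[[ 0.2484  0.098   0.9637]
 [-0.033   0.9951 -0.0927]
 [-0.9681 -0.0088  0.2504]]
TCP target [ 0.4887 -0.046   0.1226] tool delta [ 0.0105 -0.     -0.0128]
```

Call:
arm_command(
  plan=[
    [0.05, 0, 0, -0.015, 0],
    [0.05, 0, 0, -0.015, 0],
    [0.05, 0.01, 0, -0.005, 0],
    [0.05, 0, 0, 0, 0],
  ],
)

```text
clock: 8.88
tool_pos: [0.4761, -0.0445, 0.1346]
eef_rot: [0.027, 0.622, -0.041, 0.782]
contact_force: [-0.2, -0.3, 0.1]
opening: 0.569
```

```bash
python3 s.py;python3 go.py .484 -.0454 .141 0
```

```text
8.875 [-0.1137  0.5842  0.1279  2.3127 -0.9996  0.0432  2.4541] [ 0.4761 -0.0445  0.1346] [-0.1762 -0.2819  0.0683] 0.5692167775049619
[[ 0.2233  0.098   0.9698]
 [-0.0308  0.9951 -0.0934]
 [-0.9743 -0.009   0.2252]]
TCP target [ 0.4882 -0.046   0.1225] tool delta [ 0.0146 -0.0002  0.0092]
```

Call:
arm_command(
  plan=[
    [0.05, 0.008, 0, 0.003, 0],
    [0.05, 0.007, 0, 0.002, 0],
    [0.05, 0, 0, 0, 0],
  ],
)

```text
clock: 9.25
tool_pos: [0.4865, -0.0456, 0.124]
eef_rot: [0.027, 0.624, -0.041, 0.78]
contact_force: [0.3, -0.9, -0.7]
opening: 0.563
```

```bash
python3 s.py;python3 go.py .484 -.0454 .141 0; python3 - <<'E'
from h import *
s=r.get_state()
im,d=r.snapshot("wrist");cv2.imwrite("pics/w2.png",im[...,::-1])
im,d=r.snapshot("scene");cv2.imwrite("pics/s2.png",cv2.resize(im[120:400,180:460,::-1],None,fx=2.1,fy=2.1))
E
```

```text
9.25 [-0.1044  0.6147  0.121   2.2874 -0.9996  0.0433  2.4556] [ 0.4865 -0.0456  0.124 ] [ 0.3206 -0.8821 -0.6889] 0.5630676374363263
[[ 0.2178  0.098   0.971 ]
 [-0.0304  0.9951 -0.0936]
 [-0.9755 -0.0091  0.2198]]
TCP target [ 0.4881 -0.046   0.1225] tool delta [ 0.0019 -0.0002  0.0013]
```

View pics/w2.png

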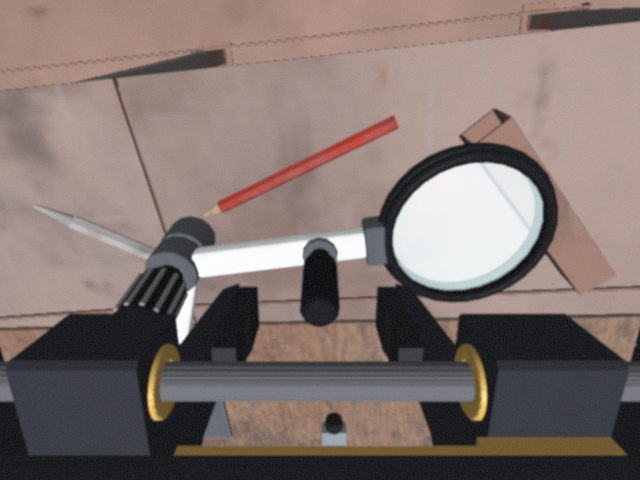

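View pics/s2.png

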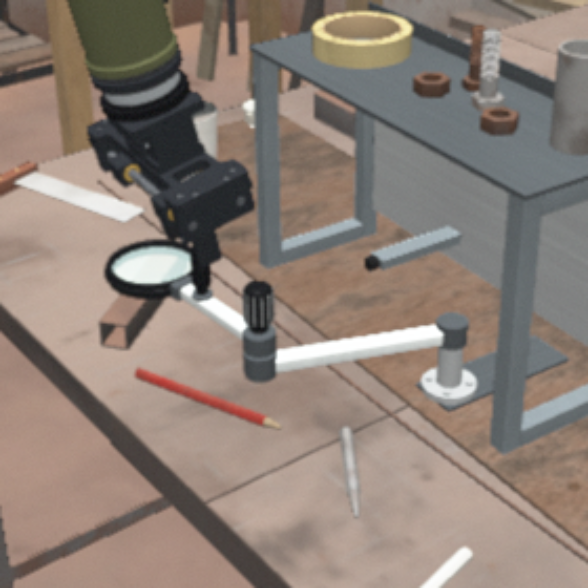

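Call:
arm_command(
  plan=[
    [0.0, 0, 0, 0, 0],
    [0.0, 0, 0, 0, 0],
    [0.0, 0, 0, 0, 0],
    [0.0, 0, 0, 0, 0],
  ],
  force=12,
)

```text
clock: 9.85
tool_pos: [0.4859, -0.0456, 0.1245]
eef_rot: [0.027, 0.624, -0.041, 0.78]
contact_force: [0.1, 0.0, -0.7]
opening: 0.138
```

```bash
python3 s.py; cat >arc.py <<'E'
import sys
from h import *
# arc about centre c from current grasp point, by total angle, n rows; print tool-frame shifts (constant orientation)
def arc(c,ang,n,rad=None):
    s=r.get_state();M=R.from_quat(s['eef_rot']).as_matrix();g=s['tool_pos']-.019*M[:,0]
    v=g[:2]-np.array(c);R0=np.hypot(*v);a0=np.arctan2(v[1],v[0]);print("r",R0,"a0",a0)
    R1=rad or R0;p=g.copy();P=[]
    for i in range(1,n+1):
        rr=R0+(R1-R0)*i/n;q=np.array([c[0]+rr*np.cos(a0+ang*i/n),c[1]+rr*np.sin(a0+ang*i/n),g[2]]);P.append(M.T@(q-p));p=q
    print(np.round(P,4).tolist(),"end",p)
if __name__=="__main__":
    a=list(map(float,sys.argv[1:]));arc(a[:2],a[2],int(a[3]),a[4] if len(a)>4 else None)
E
python3 arc.py .487 -.129 -2.02 20 .085
```

```text
9.85 [-0.1047  0.6131  0.1212  2.2887 -0.9996  0.0433  2.4556] [ 0.4859 -0.0456  0.1245] [ 0.0541  0.0174 -0.7371] 0.13782859413664414
[[ 0.2181  0.0981  0.971 ]
 [-0.0303  0.9951 -0.0937]
 [-0.9755 -0.009   0.22  ]]
r 0.08415415453602357 a0 1.6328707938236178
[[0.0018, 0.001, 0.0082], [0.0019, 0.0001, 0.0083], [0.0019, -0.0007, 0.0083], [0.0019, -0.0016, 0.0082], [0.0018, -0.0024, 0.008], [0.0018, -0.0032, 0.0077], [0.0017, -0.004, 0.0073], [0.0016, -0.0048, 0.0069], [0.0015, -0.0055, 0.0064], [0.0014, -0.0061, 0.0058], [0.0012, -0.0067, 0.0052], [0.0011, -0.0072, 0.0045], [0.0009, -0.0076, 0.0038], [0.0008, -0.008, 0.003], [0.0006, -0.0082, 0.0022], [0.0004, -0.0084, 0.0014], [0.0002, -0.0085, 0.0006], [0.0, -0.0086, -0.0003], [-0.0002, -0.0085, -0.0011], [-0.0004, -0.0083, -0.002]] end [ 0.5657 -0.1611  0.1431]
```

Call:
arm_command(
  plan=[
    [0.0, 0, 0, 0, 0],
  ],
)

```text
clock: 9.98
tool_pos: [0.4859, -0.0456, 0.1245]
eef_rot: [0.027, 0.624, -0.041, 0.78]
contact_force: [-0.1, 0.4, -0.6]
opening: 0.023
```

```bash
python3 s.py; python3 - <<'E'
from h import *
im,d=r.snapshot("wrist");cv2.imwrite("pics/w3.png",im[...,::-1])
im,d=r.snapshot("scene");cv2.imwrite("pics/s3.png",cv2.resize(im[180:320,210:350,::-1],None,fx=4,fy=4,interpolation=cv2.INTER_CUBIC))
E
```

```text
9.975 [-0.1047  0.6132  0.1212  2.2886 -0.9996  0.0433  2.4556] [ 0.4859 -0.0456  0.1245] [-0.1355  0.3761 -0.6349] 0.02308500938479662
[[ 0.218   0.0981  0.971 ]
 [-0.0303  0.9951 -0.0937]
 [-0.9755 -0.009   0.22  ]]
```

View pics/w3.png

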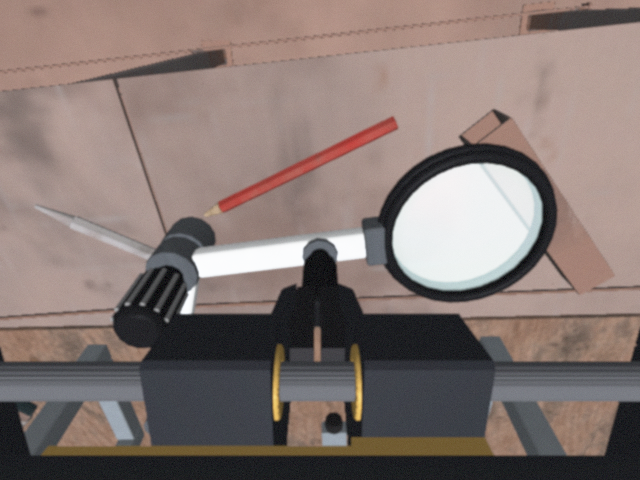

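View pics/s3.png

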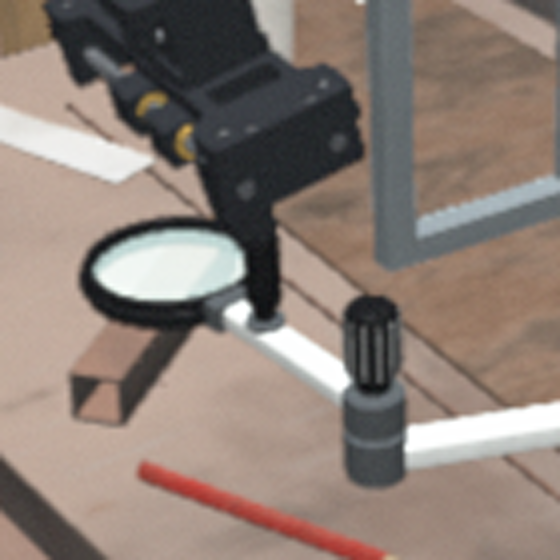

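```bash
python3 - <<'E'
from h import *
s=r.get_state();M=R.from_quat(s['eef_rot']).as_matrix();t=s['tool_pos']
print("tcp,grasp",proj("wrist",[t,t-.019*M[:,0]],s))
print("grip pts z .155 .143 .117 .105",proj("wrist",[[.484,-.0454,z] for z in(.155,.143,.117,.105)],s))
im,d=r.snapshot("wrist");P=cloud("wrist",d,s)
print("d grip base",P[258,319],P[262,319],P[270,319],"finger",P[292,290],P[300,300],P[300,345], P[300,318],P[310,318],P[330,318])
print((P[258,319]-t)@M,(P[270,319]-t)@M,(P[292,290]-t)@M,(P[300,345]-t)@M)
E
```

```text
tcp,grasp [[320.6624 275.8326]
 [321.0422 291.8102]]
grip pts z .155 .143 .117 .105 [[320.6558 312.8238]
 [320.6799 295.6074]
 [320.7236 264.4843]
 [320.7406 252.381 ]]
d grip base [ 0.4756 -0.0455  0.1237] [ 0.4755 -0.0455  0.1275] [ 0.4757 -0.0454  0.1341] finger [ 0.4652 -0.0559  0.1632] [ 0.4649 -0.0516  0.169 ] [ 0.4664 -0.0344  0.169 ] [ 0.4663 -0.0448  0.168 ] [ 0.4652 -0.0446  0.1751] [ 0.473  -0.0454  0.1773]
[-0.0015 -0.0009 -0.0102] [-0.0117 -0.0009 -0.0079] [-0.042  -0.0126 -0.0107] [-0.0481  0.0088 -0.0102]
```

```bash
python3 - <<'E'
from h import *
s=dict(np.load("pics/w1s.npz"));D=np.load("pics/w1.npy");P=cloud("wrist",D,s);M=R.from_quat(s['eef_rot']).as_matrix();Q=(P-s['tool_pos'])@M
for v in (290,294,300,310,320,330,345):
  for u in (240,250,256): print(v,u,Q[v,u],end=' ')
  print()
s=r.get_state();im,d=r.snapshot("wrist");M=R.from_quat(s['eef_rot']).as_matrix();Q=(cloud("wrist",d,s)-s['tool_pos'])@M
for v in range(255,345,6): print(v,[list(np.round(Q[v,u]*1000).astype(int)) for u in (285,300,310,319,328,340,350)])
cv2.imwrite("pics/w3z.png",cv2.resize(im[220:360,240:400,::-1],None,fx=4,fy=4,interpolation=cv2.INTER_CUBIC))
E
```

```text
290 240 [-0.038  -0.0333 -0.0097] 290 250 [-0.0382 -0.0292 -0.0098] 290 256 [-0.0357 -0.0271 -0.0086] 
294 240 [-0.0419 -0.0325 -0.0098] 294 250 [-0.0412 -0.0286 -0.0094] 294 256 [-0.0371 -0.027  -0.0075] 
300 240 [-0.0463 -0.0317 -0.0093] 300 250 [-0.0464 -0.0278 -0.0094] 300 256 [-0.0373 -0.0271 -0.0049] 
310 240 [-0.0533 -0.0303 -0.0087] 310 250 [-0.0503 -0.0272 -0.0072] 310 256 [-0.0378 -0.0272 -0.0005] 
320 240 [-0.0614 -0.0288 -0.0091] 320 250 [-0.0531 -0.0269 -0.0045] 320 256 [-0.0396 -0.0271  0.0031] 
330 240 [-0.0644 -0.0283 -0.007 ] 330 250 [-0.0535 -0.027  -0.0005] 330 256 [-0.0402 -0.0272  0.0074] 
345 240 [-0.0655 -0.0284 -0.0018] 345 250 [-0.0546 -0.0271  0.0053] 345 256 [ 0.279  -0.0859  0.2204] 
255 [[np.int64(20), np.int64(-20), np.int64(-4)], [np.int64(19), np.int64(-11), np.int64(-4)], [np.int64(4), np.int64(-5), np.int64(-10)], [np.int64(1), np.int64(-1), np.int64(-11)], [np.int64(3), np.int64(4), np.int64(-10)], [np.int64(20), np.int64(11), np.int64(-4)], [np.int64(19), np.int64(16), np.int64(-4)]]
261 [[np.int64(21), np.int64(-20), np.int64(0)], [np.int64(20), n
[... 3739 characters left out ...]
t64(-10)], [np.int64(-104), np.int64(5), np.int64(-31)]]
333 [[np.int64(-73), np.int64(-12), np.int64(-11)], [np.int64(-71), np.int64(-7), np.int64(-10)], [np.int64(-71), np.int64(-4), np.int64(-10)], [np.int64(-56), np.int64(-1), np.int64(-1)], [np.int64(-69), np.int64(2), np.int64(-9)], [np.int64(-70), np.int64(6), np.int64(-9)], [np.int64(-103), np.int64(6), np.int64(-29)]]
339 [[np.int64(-78), np.int64(-12), np.int64(-12)], [np.int64(-74), np.int64(-7), np.int64(-9)], [np.int64(-73), np.int64(-4), np.int64(-9)], [np.int64(-74), np.int64(-1), np.int64(-9)], [np.int64(-74), np.int64(2), np.int64(-9)], [np.int64(-74), np.int64(5), np.int64(-9)], [np.int64(-104), np.int64(6), np.int64(-28)]]
```

View pics/w3z.png

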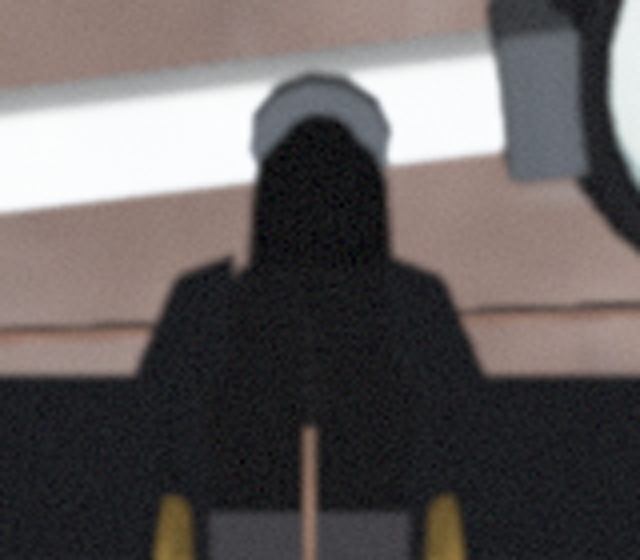

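```bash
python3 - <<'E'
from h import *
s=r.get_state();M=R.from_quat(s['eef_rot']).as_matrix()
im,d=r.snapshot("scene");P=cloud("scene",d);Q=(P-s['tool_pos'])@M
m=(im.max(-1)<70)&(d>0)&(abs(Q[...,1])<.03)&(abs(Q[...,2])<.03)&(Q[...,0]>-.1)&(Q[...,0]<.03)
vv,uu=np.nonzero(m)
for v in range(vv.min(),vv.max()+1,2):
  k=uu[vv==v]; 
  if len(k): print(v,k.min(),k.max(),np.round(Q[v,k].mean(0)*1000))
print(proj("scene",[s['tool_pos'],s['tool_pos']-.036*M[:,0]]))
E
```

```text
221 259 259 [-73.  11. -10.]
223 260 261 [-71.   7.  -9.]
225 261 261 [-63.  13.  -8.]
227 261 262 [-61.   8. -10.]
229 262 263 [-57.   8.  -9.]
231 263 263 [-53.   6. -10.]
233 264 277 [-48.  -8.   3.]
235 263 278 [-45.  -7.  -0.]
237 264 278 [-43.  -8.  -3.]
239 268 278 [-37.  -9.  -1.]
241 270 278 [-30.  -7.   1.]
243 271 279 [-23.  -4.   2.]
245 272 279 [-19.  -4.   2.]
247 272 279 [-15.  -4.   1.]
249 271 279 [-11.  -4.  -1.]
251 271 279 [-7. -3. -2.]
253 272 279 [-2. -3. -3.]
255 273 279 [ 2. -4. -3.]
257 274 278 [ 6. -5. -5.]
259 263 277 [13.  5. -9.]
[[276.2085 252.4219]
 [271.4177 237.3243]]
```

```bash
sed -i 's/\.019/.055/g' go.py arc.py; python3 go.py .484 -.0454 .141 0
```

```text
TCP target [ 0.496  -0.0471  0.0873] tool delta [ 0.0384 -0.0002  0.0018]
```

Call:
arm_command(
  plan=[
    [0.05, 0, 0, 0, 0],
    [0.05, 0, 0, 0, 0],
    [0.05, 0, 0, 0, 0],
    [0.05, 0.013, 0, 0, 0],
    [0.05, 0.013, 0, 0.001, 0],
    [0.05, 0.012, 0, 0.001, 0],
    [0.05, 0, 0, 0, 0],
  ],
)

```text
clock: 11.1
tool_pos: [0.5036, -0.0475, 0.0975]
eef_rot: [0.027, 0.632, -0.041, 0.774]
contact_force: [-0.1, 0.2, 0.4]
opening: 0.567
```

```bash
python3 s.py; python3 go.py .484 -.0454 .141 0
```

```text
11.1 [-0.087   0.6831  0.1068  2.238  -0.9996  0.0433  2.4581] [ 0.5036 -0.0475  0.0975] [-0.0633  0.1807  0.4414] 0.5669177973743461
[[ 0.1985  0.0982  0.9752]
 [-0.0288  0.9951 -0.0943]
 [-0.9797 -0.0093  0.2004]]
TCP target [ 0.4949 -0.047   0.0871] tool delta [ 0.0085 -0.0002 -0.0106]
```

Call:
arm_command(
  plan=[
    [0.05, 0, 0, -0.01, 0],
    [0.05, 0.004, 0, -0.008, 0],
    [0.05, 0.006, 0, 0, 0],
    [0.05, 0, 0, 0, 0],
  ],
)

```text
clock: 11.6
tool_pos: [0.4945, -0.0465, 0.094]
eef_rot: [0.028, 0.638, -0.041, 0.769]
contact_force: [-0.1, -0.0, 0.3]
opening: 0.568
```

```bash
python3 s.py; python3 go.py .484 -.0454 .141 0
```

```text
11.6 [-0.0867  0.6865  0.1042  2.25   -0.9996  0.0432  2.4571] [ 0.4945 -0.0465  0.094 ] [-0.0658 -0.032   0.3182] 0.5676371590854914
[[ 0.1834  0.0981  0.9781]
 [-0.0274  0.9951 -0.0947]
 [-0.9827 -0.0094  0.1852]]
TCP target [ 0.4941 -0.0469  0.087 ] tool delta [ 0.0069 -0.0004 -0.0017]
```

Call:
arm_command(
  plan=[
    [0.05, 0.006, 0, -0.003, 0],
    [0.0, 0, 0, 0, 0],
    [0.0, 0, 0, 0, 0],
    [0.0, 0, 0, 0, 0],
    [0.0, 0, 0, 0, 0],
  ],
  force=12,
)

```text
clock: 12.22
tool_pos: [0.4942, -0.0458, 0.0905]
eef_rot: [0.028, 0.64, -0.04, 0.767]
contact_force: [-0.1, 1.1, -0.2]
opening: 0.198
```

```bash
python3 s.py; python3 go.py .484 -.0454 .141 0;python3 arc.py .487 -.129 -2.02 20 .085
```

```text
12.225 [-0.0852  0.6942  0.1017  2.2473 -0.9996  0.044   2.4572] [ 0.4942 -0.0458  0.0905] [-0.0958  1.0904 -0.1682] 0.19809768515446177
[[ 0.1779  0.0973  0.9792]
 [-0.0257  0.9952 -0.0942]
 [-0.9837 -0.0084  0.1795]]
TCP target [ 0.4938 -0.0468  0.0869] tool delta [ 0.0035 -0.001  -0.001 ]
r 0.08463066072500967 a0 1.6013392231566537
[[0.0015, 0.0007, 0.0084], [0.0015, -0.0002, 0.0084], [0.0015, -0.001, 0.0083], [0.0015, -0.0019, 0.0082], [0.0015, -0.0027, 0.008], [0.0014, -0.0035, 0.0077], [0.0014, -0.0043, 0.0073], [0.0013, -0.005, 0.0068], [0.0012, -0.0057, 0.0063], [0.0011, -0.0063, 0.0057], [0.001, -0.0069, 0.005], [0.0009, -0.0073, 0.0043], [0.0007, -0.0078, 0.0036], [0.0006, -0.0081, 0.0028], [0.0004, -0.0083, 0.002], [0.0003, -0.0085, 0.0011], [0.0001, -0.0086, 0.0003], [-0.0, -0.0086, -0.0006], [-0.0002, -0.0085, -0.0014], [-0.0003, -0.0083, -0.0023]] end [ 0.5647 -0.1636  0.1446]
```

Call:
arm_command(
  plan=[
    [0.0, 0.0015, 0.0007, 0.0084, 0],
    [0.0, 0.0015, -0.0002, 0.0084, 0],
    [0.0, 0.0015, -0.001, 0.0083, 0],
    [0.0, 0.0015, -0.0019, 0.0082, 0],
    [0.0, 0.0015, -0.0027, 0.008, 0],
    [0.0, 0.0014, -0.0035, 0.0077, 0],
    [0.0, 0.0014, -0.0043, 0.0073, 0],
  ],
)

```text
clock: 13.1
tool_pos: [0.5514, -0.0631, 0.0905]
eef_rot: [0.028, 0.64, -0.039, 0.767]
contact_force: [-0.8, 5.2, -0.6]
opening: 0.201
```

```bash
python3 s.py; python3 arc.py .487 -.129 -1.3 12 .085;python3 - <<'E'
from h import *
im,d=r.snapshot("top");cv2.imwrite("pics/t4.png",cv2.resize(im[180:330,230:450,::-1],None,fx=3.6,fy=3.6,interpolation=cv2.INTER_CUBIC))
E
```

```text
13.1 [-0.1682  0.7515  0.3065  2.0871 -0.9358  0.2373  2.4205] [ 0.5514 -0.0631  0.0905] [-0.8287  5.2311 -0.6377] 0.2008531031961413
[[ 0.1788  0.0956  0.9792]
 [-0.0243  0.9954 -0.0927]
 [-0.9836 -0.0072  0.1803]]
r 0.08663384778117031 a0 0.8890721815958751
[[0.0014, -0.0057, 0.0073], [0.0013, -0.0065, 0.0066], [0.0011, -0.0072, 0.0059], [0.001, -0.0077, 0.0051], [0.0008, -0.0083, 0.0042], [0.0007, -0.0087, 0.0033], [0.0005, -0.009, 0.0024], [0.0003, -0.0092, 0.0014], [0.0001, -0.0092, 0.0004], [-0.0, -0.0092, -0.0005], [-0.0002, -0.0091, -0.0015], [-0.0004, -0.0089, -0.0025]] end [ 0.5649 -0.163   0.1446]
```

View pics/t4.png

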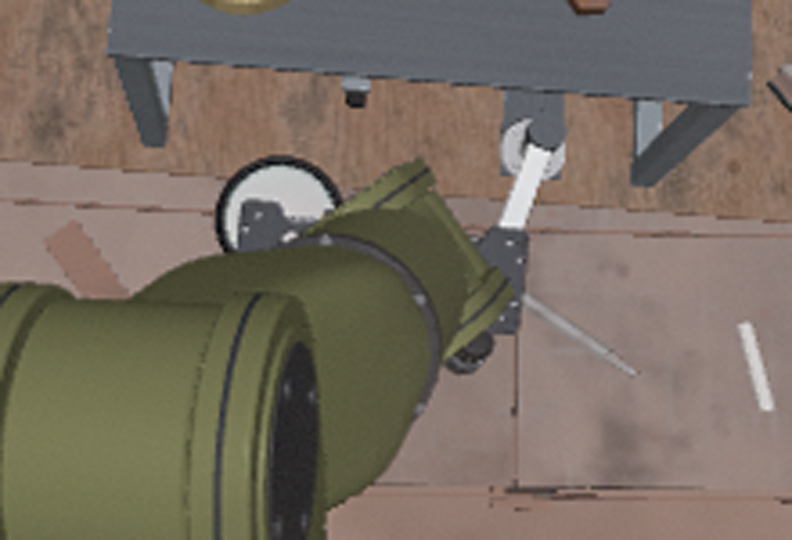

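Call:
arm_command(
  plan=[
    [0.0, 0.0014, -0.0057, 0.007, 0],
    [0.0, 0.0013, -0.0065, 0.0065, 0],
    [0.0, 0.0011, -0.0072, 0.0059, 0],
    [0.0, 0.001, -0.0077, 0.0051, 0],
    [0.0, 0.0008, -0.0083, 0.0042, 0],
    [0.0, 0.0007, -0.0087, 0.0033, 0],
    [0.0, 0.0005, -0.009, 0.0024, 0],
  ],
)

```text
clock: 14.02
tool_pos: [0.5822, -0.1205, 0.0906]
eef_rot: [0.027, 0.639, -0.04, 0.768]
contact_force: [3.1, 4.8, -3.3]
opening: 0.176
```

```bash
python3 s.py; python3 arc.py .487 -.129 -.6 6 .085;python3 - <<'E'
from h import *
im,d=r.snapshot("scene");cv2.imwrite("pics/s4.png",cv2.resize(im[150:350,210:450,::-1],None,fx=3,fy=3,interpolation=cv2.INTER_CUBIC))
E
```

```text
14.025 [-0.0894  0.7892  0.3633  1.9761 -0.8753  0.3356  2.4461] [ 0.5822 -0.1205  0.0906] [ 3.067   4.7849 -3.3367] 0.1758509271152646
[[ 0.1811  0.0963  0.9787]
 [-0.0264  0.9953 -0.0931]
 [-0.9831 -0.009   0.1827]]
r 0.08578456422889545 a0 0.11634269572380351
[[0.0003, -0.0085, 0.0012], [0.0001, -0.0085, 0.0004], [-0.0, -0.0085, -0.0005], [-0.0002, -0.0084, -0.0013], [-0.0003, -0.0082, -0.0021], [-0.0005, -0.008, -0.0029]] end [ 0.5623 -0.1685  0.1447]
```

View pics/s4.png

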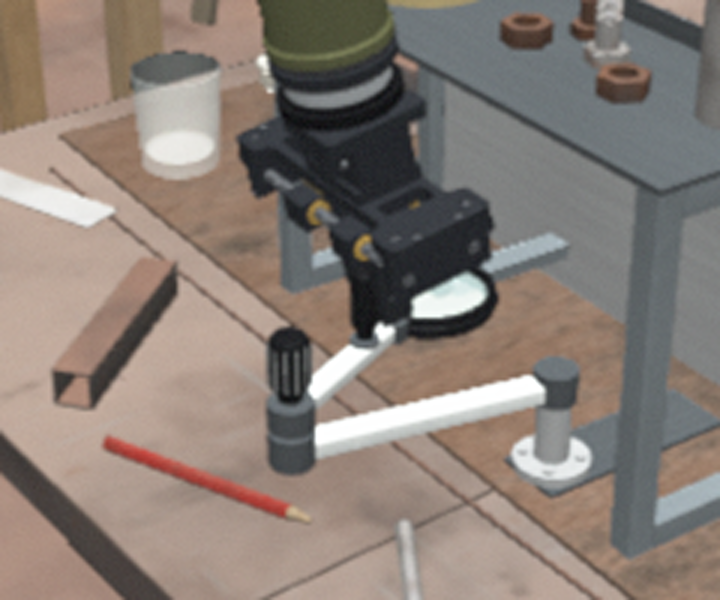

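Call:
arm_command(
  plan=[
    [0.03, 0, 0, 0, 0],
    [0.03, 0, 0, 0, 0],
  ],
)

```text
clock: 14.32
tool_pos: [0.5797, -0.1225, 0.0906]
eef_rot: [0.027, 0.64, -0.042, 0.767]
contact_force: [-0.7, -0.6, 0.4]
opening: 0.333
```

```bash
python3 s.py; python3 - <<'E'
from h import *
s=r.get_state();im,d=r.snapshot("wrist");M=R.from_quat(s['eef_rot']).as_matrix();Q=(cloud("wrist",d,s)-s['tool_pos'])@M
for v in range(225,310,8): print(v,[np.round(Q[v,u]*1000).astype(int).tolist() for u in (290,305,319,332,345)])
cv2.imwrite("pics/w5.png",im[...,::-1])
E
```

```text
14.325 [-0.0888  0.7885  0.3662  1.9797 -0.8742  0.3352  2.4461] [ 0.5797 -0.1225  0.0906] [-0.6531 -0.6164  0.4298] 0.3331201787367482
[[ 0.1783  0.099   0.979 ]
 [-0.0289  0.995  -0.0954]
 [-0.9835 -0.0112  0.1803]]
225 [[-20, -14, -32], [-20, -7, -32], [-18, -1, -32], [92, 9, -2], [93, 19, -2]]
233 [[-19, -14, -28], [-19, -7, -28], [-19, -1, -28], [94, 9, 5], [94, 19, 5]]
241 [[-17, -14, -24], [-19, -7, -25], [-19, -1, -25], [94, 9, 11], [94, 19, 11]]
249 [[97, -23, 19], [-22, -7, -22], [-21, -1, -22], [-21, 5, -22], [94, 19, 18]]
257 [[97, -23, 25], [-21, -7, -18], [-32, -1, -22], [-22, 5, -18], [95, 20, 24]]
265 [[92, -22, 30], [-34, -7, -19], [-38, -1, -20], [-33, 4, -19], [91, 20, 29]]
273 [[93, -23, 37], [-40, -7, -18], [-44, -1, -20], [-39, 4, -18], [-14, 11, -7]]
281 [[94, -23, 44], [-47, -6, -18], [-49, -1, -19], [-44, 4, -16], [-13, 11, -3]]
289 [[96, -23, 51], [-52, -6, -17], [-55, -1, -18], [-52, 4, -16], [-15, 11, 0]]
297 [[96, -23, 59], [-57, -6, -16], [-58, -1, -16], [-56, 3, -15], [-12, 12, 6]]
305 [[98, -24, 67], [-62, -6, -15], [-63, -1, -16], [-60, 3, -14], [-14, 12, 9]]
```

View pics/w5.png

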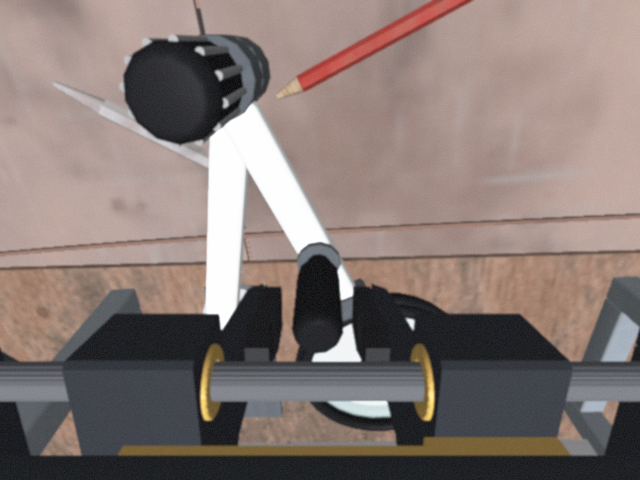

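```bash
python3 - <<'E'
from h import *
s=r.get_state()
for p in((168,96),(174,90)):print(onz("wrist",*p,.154,s))
print("grip",onz("wrist",317,333,.155,s))
E
python3 s.py|head -1
```

```text
[ 0.4819 -0.1512  0.154 ]
[ 0.4807 -0.1493  0.154 ]
grip [ 0.5604 -0.1215  0.155 ]
14.375 [-0.0889  0.7884  0.3659  1.9799 -0.8743  0.3354  2.4461] [ 0.5796 -0.1222  0.0906] [-0.0697 -0.1837 -0.9018] 0.3376407642063319
```

Call:
arm_command(
  plan=[
    [0.03, 0, 0, -0.005, 0],
    [0.03, 0, 0, -0.004, 0],
    [0.0, 0, 0, 0, 0],
    [0.0, 0, 0, 0, 0],
    [0.0, 0, 0, 0, 0],
  ],
  force=15,
)

```text
clock: 15.0
tool_pos: [0.5705, -0.1207, 0.0889]
eef_rot: [0.028, 0.64, -0.041, 0.767]
contact_force: [-2.1, -1.5, 0.3]
opening: 0.2
```

```bash
python3 s.py
```

```text
15.0 [-0.0753  0.7801  0.3405  2.0062 -0.8842  0.308   2.461 ] [ 0.5705 -0.1207  0.0889] [-2.1388 -1.4753  0.328 ] 0.20044103840627822
[[ 0.1776  0.0986  0.9791]
 [-0.0271  0.9951 -0.0953]
 [-0.9837 -0.0096  0.1794]]
```

```bash
python3 arc.py .4813 -.150 -.62 8 .085
```

```text
r 0.08518809012856877 a0 0.3700796621943033
[[0.0005, -0.006, 0.0027], [0.0005, -0.0062, 0.0022], [0.0004, -0.0064, 0.0017], [0.0003, -0.0065, 0.0012], [0.0002, -0.0065, 0.0007], [0.0001, -0.0066, 0.0002], [0.0, -0.0066, -0.0003], [-0.0001, -0.0065, -0.0008]] end [ 0.5637 -0.171   0.143 ]
```

Call:
arm_command(
  plan=[
    [0.0, 0.0005, -0.006, 0.0027, 0],
    [0.0, 0.0005, -0.0062, 0.0022, 0],
    [0.0, 0.0004, -0.0064, 0.0017, 0],
    [0.0, 0.0003, -0.0065, 0.0012, 0],
    [0.0, 0.0002, -0.0065, 0.0007, 0],
    [0.0, 0.0001, -0.0066, 0.0002, 0],
    [0.0, 0, -0.0066, -0.0003, 0],
  ],
)

```text
clock: 15.88
tool_pos: [0.5771, -0.1659, 0.089]
eef_rot: [0.028, 0.639, -0.04, 0.768]
contact_force: [3.9, 3.9, -1.6]
opening: 0.198
```

```bash
python3 s.py; python3 - <<'E'
from h import *
s=r.get_state();im,d=r.snapshot("wrist");cv2.imwrite("pics/w6.png",im[...,::-1])
E
```

```text
15.875 [ 0.008   0.7938  0.3442  1.957  -0.855   0.3454  2.5062] [ 0.5771 -0.1659  0.089 ] [ 3.8758  3.9236 -1.5743] 0.19773161996634714
[[ 0.1808  0.0973  0.9787]
 [-0.0269  0.9952 -0.094 ]
 [-0.9831 -0.0093  0.1826]]
```

View pics/w6.png

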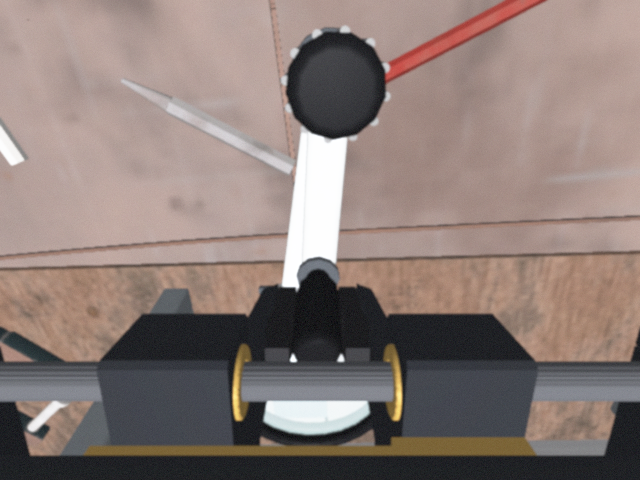

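Call:
arm_command(
  plan=[
    [0.0, -0.0001, -0.006, -0.0008, 0],
    [0.0, -0.0002, -0.005, -0.001, 0],
    [0.0, 0, 0, 0, 0],
  ],
)

```text
clock: 16.3
tool_pos: [0.5742, -0.1757, 0.089]
eef_rot: [0.027, 0.639, -0.04, 0.768]
contact_force: [4.7, 3.9, -2.2]
opening: 0.194
```

```bash
python3 s.py; python3 - <<'E'
from h import *
s=r.get_state();im,d=r.snapshot("wrist");cv2.imwrite("pics/w7.png",im[...,::-1])
E
```

```text
16.3 [ 0.0317  0.7929  0.3377  1.9556 -0.8504  0.3467  2.5224] [ 0.5742 -0.1757  0.089 ] [ 4.6892  3.9009 -2.2275] 0.19371709402521944
[[ 0.1806  0.0958  0.9789]
 [-0.0257  0.9954 -0.0927]
 [-0.9832 -0.0084  0.1822]]
```

View pics/w7.png

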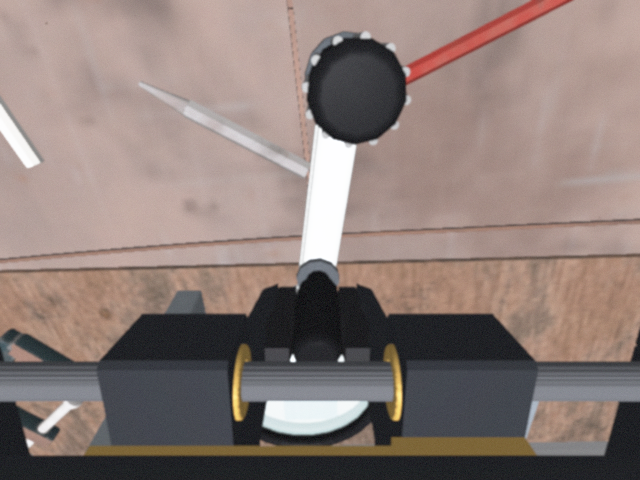

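```bash
cat >fold.py <<'E'
import sys
from h import *
a=list(map(float,sys.argv[1:]))
s=r.get_state();M=R.from_quat(s['eef_rot']).as_matrix()
e=onz("wrist",a[0],a[1],.154,s)[:2];g=(s['tool_pos']-.055*M[:,0])[:2]
pv=np.array([.6555,-.1955]);f=lambda v:np.degrees(np.arctan2(v[1],v[0]))
print("elbow",e,"grip",g,"len",np.hypot(*(g-e)),np.hypot(*(pv-e)),"lens dir",f(g-e),"inner dir",f(pv-e),"open deg",f(g-e)-f(pv-e))
E
python3 fold.py 356 92
```

```text
elbow [ 0.4797 -0.1586] grip [ 0.5643 -0.1743] len 0.08604003683599211 0.17964726925263483 lens dir -10.536559563489547 inner dir -11.863838976862409 open deg 1.327279413372862
```

Call:
arm_command(
  plan=[
    [0.0, 0, -0.004, -0.0012, 0],
    [0.0, 0, -0.004, -0.0012, 0],
    [0.0, 0, 0, 0, 0],
  ],
)

```text
clock: 16.73
tool_pos: [0.5727, -0.1816, 0.089]
eef_rot: [0.027, 0.638, -0.038, 0.768]
contact_force: [7.3, 6.7, -2.3]
opening: 0.197
```

```bash
python3 s.py; python3 - <<'E'
from h import *
s=r.get_state();im,d=r.snapshot("wrist");cv2.imwrite("pics/w8.png",im[...,::-1])
E
```

```text
16.725 [ 0.0505  0.7914  0.3278  1.9554 -0.8477  0.3445  2.535 ] [ 0.5727 -0.1816  0.089 ] [ 7.254   6.7333 -2.2559] 0.19714584403365215
[[ 0.1826  0.0933  0.9788]
 [-0.0235  0.9956 -0.0905]
 [-0.9829 -0.0064  0.184 ]]
```

View pics/w8.png

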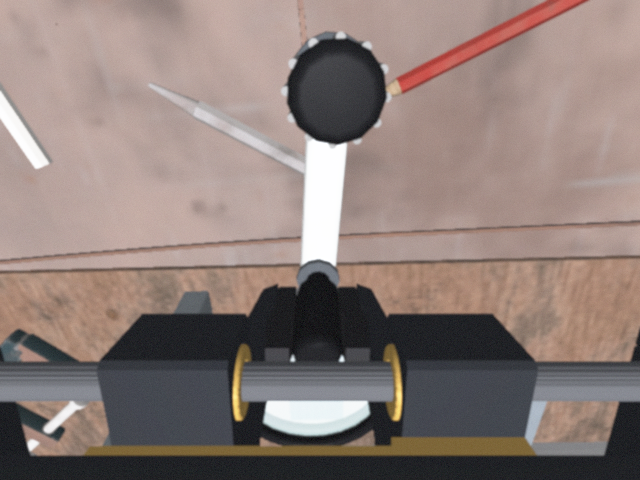

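```bash
python3 fold.py 336 90
```

```text
elbow [ 0.477  -0.1697] grip [ 0.5626 -0.1804] len 0.08623646188426128 0.180331837231611 lens dir -7.132355125842557 inner dir -8.238943709794803 open deg 1.106588583952246
```

Call:
arm_command(
  plan=[
    [0.05, 0, 0, 0, 0],
    [0.05, 0, 0, 0, 0],
    [0.05, -0.02, 0, 0, 0],
    [0.05, -0.03, 0, 0, 0],
    [0.05, -0.05, 0, 0, 0],
    [0.05, -0.05, 0, 0, 0],
    [0.05, -0.05, 0, 0, 0],
  ],
)

```text
clock: 17.65
tool_pos: [0.5321, -0.1802, 0.2868]
eef_rot: [0.028, 0.64, -0.042, 0.767]
contact_force: [1.1, 0.3, -0.5]
opening: 0.572
```

```bash
python3 s.py; python3 - <<'E'
from h import *
s=r.get_state();np.savez("pics/w9s.npz",**s);im,d=r.snapshot("wrist");cv2.imwrite("pics/w9.png",im[...,::-1]);np.save("pics/w9.npy",d)
E
```

```text
17.65 [-0.1937  0.5069  0.7197  1.8621 -0.5477  0.7772  2.2777] [ 0.5321 -0.1802  0.2868] [ 1.1151  0.2539 -0.536 ] 0.5716072726749913
[[ 0.1773  0.1005  0.979 ]
 [-0.0285  0.9949 -0.097 ]
 [-0.9837 -0.0107  0.1793]]
```

View pics/w9.png

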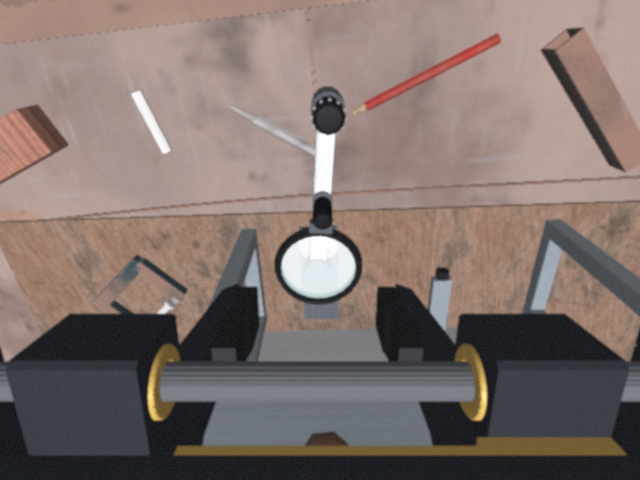

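```bash
python3 - <<'E'
from h import *
s=dict(np.load("pics/w9s.npz"));im=cv2.imread("pics/w9.png")
print(onz("wrist",329,119,.154,s),onz("wrist",323,215,.155,s),onz("wrist",318,266,.107,s))
D=np.load("pics/w9.npy");P=cloud("wrist",D,s);print(P[119,329],P[213,323])
E
python3 go.py .477 -.1685 .138 .06;python3 go.py .477 -.1685 .138 0
```

```text
[ 0.4787 -0.1691  0.154 ] [ 0.5567 -0.1809  0.155 ] [ 0.6362 -0.1934  0.107 ]
[ 0.4785 -0.1692  0.1547] [ 0.5551 -0.1808  0.1546]
TCP target [ 0.4761 -0.1683  0.1429] tool delta [ 0.136   0.0103 -0.0862]
TCP target [ 0.4873 -0.1702  0.084 ] tool delta [ 0.196   0.0103 -0.0862]
```

Call:
arm_command(
  plan=[
    [0.065, 0, 0.003, -0.028, 0],
    [0.065, 0, 0.003, -0.028, 0],
    [0.065, 0, 0.003, -0.028, 0],
    [0.065, 0.034, 0, 0, 0],
    [0.065, 0.034, 0, 0, 0],
    [0.065, 0.034, 0, 0, 0],
    [0.065, 0.034, 0, 0, 0],
    [0.065, 0, 0, 0, 0],
  ],
)

```text
clock: 18.7
tool_pos: [0.4745, -0.1663, 0.1347]
eef_rot: [0.029, 0.641, -0.041, 0.766]
contact_force: [-0.7, 0.1, -0.6]
opening: 0.738
```

```bash
python3 s.py; python3 go.py .4785 -.169 .138 0.06;python3 go.py .4785 -.169 .138 0
```

```text
18.7 [ 0.0771  0.6228  0.2897  2.1938 -0.8678  0.2553  2.6054] [ 0.4745 -0.1663  0.1347] [-0.7355  0.1266 -0.6298] 0.7379059990815897
[[ 0.1741  0.1001  0.9796]
 [-0.0261  0.9949 -0.097 ]
 [-0.9844 -0.0086  0.1758]]
TCP target [ 0.4776 -0.1689  0.1429] tool delta [-0.0075 -0.0023  0.0048]
TCP target [ 0.4881 -0.1704  0.0839] tool delta [ 0.0525 -0.0023  0.0048]
```

Call:
arm_command(
  plan=[
    [0.065, 0.015, -0.002, 0.002, 0],
    [0.065, 0.019, 0, 0.002, 0],
    [0.065, 0.019, 0, 0.001, 0],
    [0.065, 0, 0, 0, 0],
  ],
)

```text
clock: 19.2
tool_pos: [0.4901, -0.1706, 0.0854]
eef_rot: [0.028, 0.64, -0.041, 0.767]
contact_force: [-0.1, -0.1, -0.0]
opening: 0.738
```

```bash
python3 s.py;python3 go.py .4785 -.169 .138 0;  python3 - <<'E'
from h import *
im,d=r.snapshot("wrist");cv2.imwrite("pics/w10.png",im[...,::-1])
E
```

```text
19.2 [ 0.2029  0.7161  0.0907  2.1828 -0.8879  0.1023  2.6165] [ 0.4901 -0.1706  0.0854] [-0.118  -0.137  -0.0011] 0.7382458879155797
[[ 0.1776  0.0992  0.9791]
 [-0.0279  0.995  -0.0958]
 [-0.9837 -0.0103  0.1795]]
TCP target [ 0.4883 -0.1705  0.0839] tool delta [ 0.0012 -0.0001 -0.002 ]
```

View pics/w10.png

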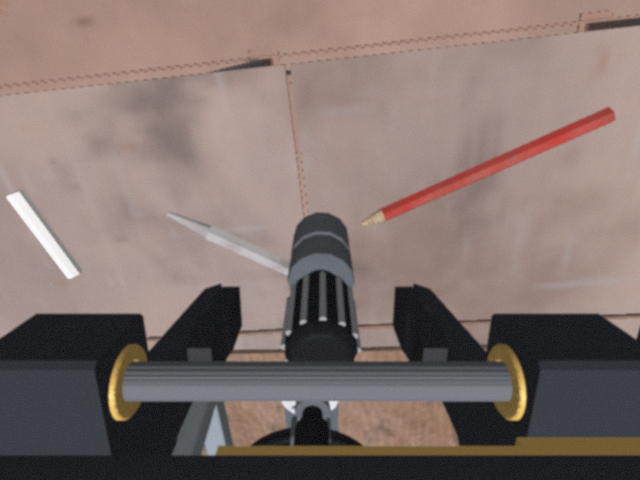

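Call:
arm_command(
  plan=[
    [0.0, 0.001, 0, -0.001, 0],
    [0.0, 0, 0, 0, 0],
    [0.0, 0, 0, 0, 0],
    [0.0, 0, 0, 0, 0],
    [0.0, 0, 0, 0, 0],
  ],
  force=30,
)

```text
clock: 19.88
tool_pos: [0.4897, -0.1692, 0.0841]
eef_rot: [0.028, 0.64, -0.04, 0.767]
contact_force: [-0.9, -0.1, 3.0]
opening: 0.279
```

```bash
python3 s.py;python3 arc.py .6555 -.1955 -.98 18 .180
```

```text
19.875 [ 0.2086  0.7178  0.0793  2.1856 -0.889   0.0942  2.6175] [ 0.4897 -0.1692  0.0841] [-0.8921 -0.0586  2.954 ] 0.27944434538043605
[[ 0.1783  0.0978  0.9791]
 [-0.0264  0.9952 -0.0946]
 [-0.9836 -0.009   0.18  ]]
r 0.17777097331271782 a0 2.985017659356872
[[0.0, 0.0097, 0.0007], [0.0001, 0.0096, 0.0012], [0.0002, 0.0095, 0.0017], [0.0003, 0.0094, 0.0023], [0.0004, 0.0093, 0.0028], [0.0005, 0.0091, 0.0032], [0.0006, 0.009, 0.0037], [0.0007, 0.0087, 0.0042], [0.0008, 0.0085, 0.0047], [0.0009, 0.0082, 0.0051], [0.0009, 0.0079, 0.0056], [0.001, 0.0076, 0.006], [0.0011, 0.0073, 0.0064], [0.0012, 0.0069, 0.0068], [0.0012, 0.0066, 0.0071], [0.0013, 0.0062, 0.0075], [0.0014, 0.0057, 0.0078], [0.0014, 0.0053, 0.0081]] end [ 0.5798 -0.0322  0.1382]
```

Call:
arm_command(
  plan=[
    [0.0, 0, 0.0097, 0.0005, 0],
    [0.0, 0.0001, 0.0096, 0.001, 0],
    [0.0, 0.0002, 0.0095, 0.0015, 0],
    [0.0, 0.0003, 0.0094, 0.002, 0],
    [0.0, 0.0004, 0.0093, 0.0025, 0],
    [0.0, 0.0005, 0.0091, 0.003, 0],
    [0.0, 0.0006, 0.009, 0.0035, 0],
    [0.0, 0.0007, 0.0087, 0.004, 0],
    [0.0, 0.0008, 0.0085, 0.0045, 0],
  ],
)

```text
clock: 21.0
tool_pos: [0.5182, -0.0929, 0.0837]
eef_rot: [0.029, 0.64, -0.045, 0.766]
contact_force: [-5.8, -5.8, 6.1]
opening: 0.285
```

```bash
python3 s.py;python3 arc.py .6555 -.1955 -.5 9 .180; python3 - <<'E'
from h import *
im,d=r.snapshot("scene");cv2.imwrite("pics/s11.png",cv2.resize(im[150:350,210:450,::-1],None,fx=3,fy=3,interpolation=cv2.INTER_CUBIC))
E
```

```text
21.0 [-0.0269  0.73    0.1687  2.167  -0.9297  0.1193  2.4726] [ 0.5182 -0.0929  0.0837] [-5.8399 -5.7865  6.0709] 0.28461718160956073
[[ 0.176   0.1062  0.9787]
 [-0.0325  0.9943 -0.102 ]
 [-0.9839 -0.0139  0.1784]]
r 0.1802452324808854 a0 2.5240195724829446
[[0.0008, 0.0086, 0.0051], [0.0009, 0.0083, 0.0056], [0.001, 0.0079, 0.006], [0.0011, 0.0076, 0.0064], [0.0011, 0.0072, 0.0068], [0.0012, 0.0068, 0.0072], [0.0013, 0.0064, 0.0076], [0.0013, 0.006, 0.0079], [0.0014, 0.0055, 0.0082]] end [ 0.5767 -0.0337  0.1378]
```

View pics/s11.png

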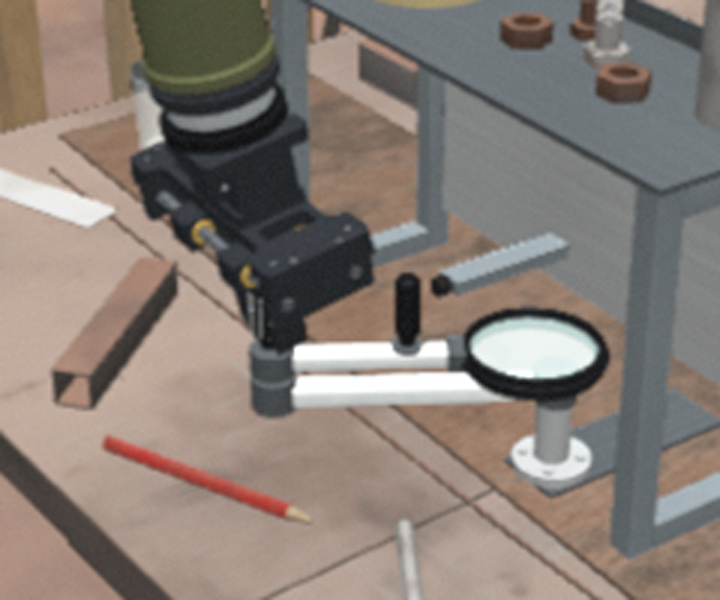

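Call:
arm_command(
  plan=[
    [0.0, 0.0008, 0.0086, 0.0051, 0],
    [0.0, 0.0009, 0.0083, 0.0056, 0],
    [0.0, 0.001, 0.0079, 0.006, 0],
    [0.0, 0.0011, 0.0076, 0.0064, 0],
    [0.0, 0.0011, 0.0072, 0.0068, 0],
    [0.0, 0.0012, 0.0068, 0.0072, 0],
    [0.0, 0.0013, 0.0064, 0.0076, 0],
    [0.0, 0.0013, 0.006, 0.0079, 0],
    [0.0, 0.0014, 0.0055, 0.0082, 0],
  ],
)

```text
clock: 22.18
tool_pos: [0.5851, -0.0346, 0.0834]
eef_rot: [0.029, 0.641, -0.044, 0.766]
contact_force: [-5.6, -5.7, 2.0]
opening: 0.285
```

```bash
python3 s.py;python3 arc.py .6555 -.1955 -.2 4 .180; python3 - <<'E'
from h import *
im,d=r.snapshot("scene");cv2.imwrite("pics/s12.png",cv2.resize(im[120:320,210:450,::-1],None,fx=3,fy=3,interpolation=cv2.INTER_CUBIC))
E
```

```text
22.175 [-0.2744  0.8033  0.3931  1.9974 -0.8982  0.3149  2.3   ] [ 0.5851 -0.0346  0.0834] [-5.606  -5.6501  2.025 ] 0.28462717448471614
[[ 0.1738  0.1044  0.9792]
 [-0.0313  0.9944 -0.1005]
 [-0.9843 -0.0131  0.1761]]
r 0.1812460662347518 a0 2.0278984850236865
[[0.0013, 0.0044, 0.0078], [0.0014, 0.004, 0.008], [0.0014, 0.0035, 0.0082], [0.0014, 0.0031, 0.0083]] end [ 0.6097 -0.0214  0.1376]
```

View pics/s12.png

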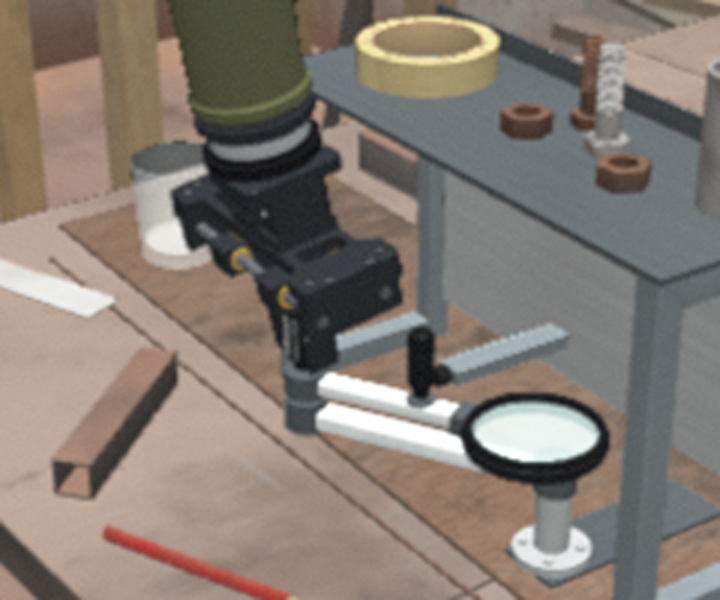

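Call:
arm_command(
  plan=[
    [0.06, 0, 0, 0, 0],
    [0.06, 0, 0, 0, 0],
    [0.06, 0, 0, 0, 0],
    [0.06, -0.03, 0, 0, 0],
    [0.06, -0.06, 0, 0, 0],
    [0.06, -0.06, 0, 0, 0],
    [0.06, -0.06, 0, 0, 0],
    [0.06, -0.06, 0, 0.01, 0],
    [0.06, -0.06, 0, 0.01, 0],
    [0.06, -0.06, 0, 0.01, 0],
    [0.06, -0.06, 0, 0.01, 0],
    [0.06, -0.06, 0, 0.01, 0],
  ],
)

```text
clock: 23.72
tool_pos: [0.5455, -0.022, 0.597]
eef_rot: [0.028, 0.639, -0.04, 0.767]
contact_force: [1.2, -0.4, 0.6]
opening: 0.681
```

```bash
python3 s.py
```

```text
23.725 [-0.6683  0.3552  1.0446  1.1788 -0.3372  1.5889  1.756 ] [ 0.5455 -0.022   0.597 ] [ 1.2148 -0.3529  0.5769] 0.6811853554567925
[[ 0.1789  0.0971  0.9791]
 [-0.0258  0.9952 -0.094 ]
 [-0.9835 -0.0084  0.1806]]
```

Call:
arm_command(
  plan=[
    [0.06, -0.057, 0, 0.02, 0],
    [0.06, -0.057, 0, 0.02, 0],
    [0.06, -0.057, 0, 0.02, 0],
    [0.06, -0.057, 0, 0.02, 0],
    [0.06, -0.057, 0, 0.02, 0],
    [0.06, -0.057, 0, 0.02, 0],
  ],
)

```text
clock: 24.48
tool_pos: [0.6251, -0.014, 0.7471]
eef_rot: [0.008, 0.588, -0.044, 0.808]
contact_force: [1.1, -0.3, -1.2]
opening: 0.679
```

```bash
python3 s.py
```

```text
24.475 [-0.1565  0.5259  0.3433  0.242  -0.1645  2.0744  1.5096] [ 0.6251 -0.014   0.7471] [ 1.1095 -0.3433 -1.1766] 0.6791918631927889
[[ 0.305   0.0802  0.949 ]
 [-0.0616  0.996  -0.0644]
 [-0.9504 -0.0388  0.3087]]
```

Call:
arm_command(
  plan=[
    [0.06, -0.05, 0, 0.025, 0],
    [0.06, -0.05, 0, 0.025, 0],
    [0.06, -0.05, 0, 0.025, 0],
    [0.06, -0.05, 0, 0.03, 0],
    [0.06, -0.05, 0, 0.03, 0],
    [0.06, -0.05, 0, 0.03, 0],
  ],
)

```text
clock: 25.22
tool_pos: [0.5638, -0.0087, 0.8649]
eef_rot: [0.005, 0.49, -0.039, 0.871]
contact_force: [-0.2, 0.2, -0.3]
opening: 0.68
```

```bash
python3 s.py
```

```text
25.225 [-0.2288  0.415   0.9135  0.1349 -0.6385  2.0891  1.5549] [ 0.5638 -0.0087  0.8649] [-0.1657  0.1925 -0.2937] 0.6797238182075814
[[ 0.5162  0.0727  0.8534]
 [-0.0626  0.9969 -0.047 ]
 [-0.8542 -0.0292  0.5192]]
```

Call:
arm_command(
  plan=[
    [0.06, -0.05, 0, 0.03, 0],
    [0.06, -0.05, 0, 0.03, 0],
    [0.06, -0.05, 0, 0.03, 0],
  ],
)

```text
clock: 25.6
tool_pos: [0.5136, -0.0057, 0.9156]
eef_rot: [0.004, 0.448, -0.038, 0.893]
contact_force: [0.9, -0.3, 0.1]
opening: 0.683
```

```bash
python3 s.py
```

```text
25.6 [-0.303   0.3254  1.014   0.1352 -0.6605  2.0891  1.5603] [ 0.5136 -0.0057  0.9156] [ 0.9033 -0.3078  0.1414] 0.6825124092444087
[[ 0.5954  0.0708  0.8003]
 [-0.064   0.9971 -0.0406]
 [-0.8009 -0.027   0.5982]]
```

Call:
arm_command(
  plan=[
    [0.06, -0.05, 0, 0.03, 0],
    [0.06, -0.05, 0, 0.03, 0],
    [0.06, 0, 0, 0, 0],
  ],
)

```text
clock: 25.98
tool_pos: [0.4764, -0.0038, 0.9474]
eef_rot: [0.003, 0.419, -0.037, 0.907]
contact_force: [0.4, -0.6, 0.4]
opening: 0.68
```

```bash
python3 s.py;python3 go.py .576 -.033 .138 .1;  python3 - <<'E'
from h import *
im,d=r.snapshot("top");cv2.imwrite("pics/t13.png",im[...,::-1]);np.save("pics/t13.npy",d)
E
```

```text
25.975 [-0.381   0.2621  1.0611  0.1351 -0.6291  2.0892  1.5594] [ 0.4764 -0.0038  0.9474] [ 0.4446 -0.5695  0.4413] 0.6798570884619055
[[ 0.6459  0.0695  0.7603]
 [-0.0642  0.9973 -0.0366]
 [-0.7607 -0.0252  0.6486]]
TCP target [ 0.5469 -0.0301  0.1722] tool delta [ 0.637  -0.0018 -0.4482]
```

View pics/t13.png

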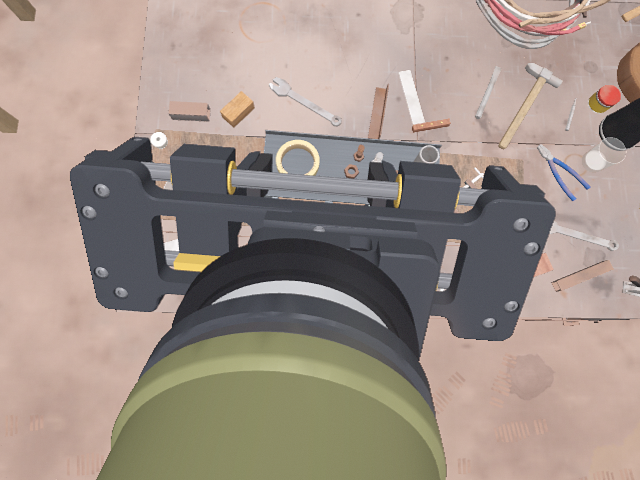

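```bash
cat >fk.py <<'E'
from scipy.spatial.transform import Rotation as R
import numpy as np, itertools
D=[([-1.2932,0.69,-0.1945,1.5664,0.1573,0.9025,-0.2151],[0.1508,0.6058,0.204],[[-0.0002,0.2413,0.9704],[-0.0016,0.9704,-0.2413],[-1,-0.0016,0.0002]]),
([-0.1892,1.0022,-0.5848,0.1807,0.6079,1.9843,1.1722],[0.7911,0.1191,0.4177],[[0.0207,0.1311,0.9912],[-0.0651,0.9894,-0.1295],[-0.9977,-0.0619,0.029]]),
([-0.1446,0.9406,-1.4122,0.1354,1.411,2.089,1.2148],[0.777,0.1118,0.4953],[[0.1026,0.1003,0.9897],[-0.052,0.9941,-0.0954],[-0.9934,-0.0417,0.1072]]),
([-0.4336,0.2994,0.4393,2.2009,-0.2243,0.3354,1.6339],[0.4931,-0.0207,0.2811],[[0.3337,0.1043,0.9369],[-0.0414,0.9945,-0.0959],[-0.9418,-0.0068,0.3362]]),
([-0.0852,0.6942,0.1017,2.2473,-0.9996,0.044,2.4572],[0.4942,-0.0458,0.0905],[[0.1779,0.0973,0.9792],[-0.0257,0.9952,-0.0942],[-0.9837,-0.0084,0.1795]]),
([-0.2744,0.8033,0.3931,1.9974,-0.8982,0.3149,2.3],[0.5851,-0.0346,0.0834],[[0.1738,0.1044,0.9792],[-0.0313,0.9944,-0.1005],[-0.9843,-0.0131,0.1761]]),
([-0.381,0.2621,1.0611,0.1351,-0.6291,2.0892,1.5594],[0.4764,-0.0038,0.9474],[[0.6459,0.0695,0.7603],[-0.0642,0.9973,-0.0366],[-0.7607,-0.0252,0.6486]])]
D=[(np.array(a),np.array(b),np.array(c)) for a,b,c in D]
def rots(q,s):
    out=[];A=R.identity()
    for i,a in enumerate("zyzyzyz"):
        A=A*R.from_euler(a,s[i]*q[i]);out.append(A)
    return out
if __name__=="__main__":
    best=[]
    for s in itertools.product([1,-1],repeat=7):
        Es=[rots(q,s)[-1].inv()*R.from_matrix(M) for q,p,M in D]
        m=Es[0].mean() if 0 else R.concatenate(Es).mean()
        e=max((m.inv()*x).magnitude() for x in Es);best.append((e,s,m.as_matrix()))
    best.sort(key=lambda t:t[0])
    for b in best[:2]:print(b)
    s=best[0][1]
    # p = d0 + A2 l1 + A3 l2+A4 l3 + A5.. linear lsq with general offsets in x,z
    rows=[];y=[]
    for q,p,M in D:
        A=rots(q,s);c=[np.eye(3)[:,2],A[1].as_matrix()[:,2],A[3].as_matrix()[:,2],A[6].as_matrix()[:,2],A[1].as_matrix()[:,0]]
        rows.append(np.stack(c,1));y.append(p)
    sol=np.linalg.lstsq(np.vstack(rows),np.hstack(y),rcond=None);print(sol[0]);print(np.abs(np.vstack(rows)@sol[0]-np.hstack(y)).max())
E
python3 fk.py
```

```text
(0.0002740756066277548, (-1, 1, -1, 1, -1, 1, -1), array([[-4.15523710e-05, -9.99999999e-01,  2.69295364e-06],
       [ 9.89421003e-06, -2.69336477e-06, -1.00000000e+00],
       [ 9.99999999e-01, -4.15523444e-05,  9.89432194e-06]]))
(0.27103874405891176, (1, 1, 1, 1, 1, 1, 1), array([[-0.08006489,  0.97101314, -0.22521791],
       [-0.00914916,  0.22521786,  0.97426547],
       [ 0.99674766,  0.08006501, -0.00914809]]))
[ 0.34687299  0.63493609  0.33980413  0.47165273 -0.0811054 ]
0.04976901900839126
```

```bash
cat >fk2.py <<'E'
from fk import *
s=(-1,1,-1,1,-1,1,-1);M0=np.array([[0,-1,0],[0,0,-1],[1,0,0.]])
rows=[];y=[]
def cols(q):
    A=[a.as_matrix() for a in rots(q,s)]
    return np.stack([np.eye(3)[:,2],A[1][:,2],A[3][:,2],A[6][:,2],A[0][:,0],A[2][:,0],A[3][:,0],A[5][:,0]],1)
for q,p,M in D: rows.append(cols(q));y.append(p)
X,res,rk,sv=np.linalg.lstsq(np.vstack(rows),np.hstack(y),rcond=None)
def fk(q): return cols(q)@X, rots(q,s)[-1].as_matrix()@M0
if __name__=="__main__":
    print(X,rk,np.abs(np.vstack(rows)@X-np.hstack(y)).max())
E
python3 fk2.py
```

```text
[ 0.33728105  0.60275628  0.33617088  0.40804884 -0.0635881  -0.01372012
 -0.01319352 -0.04795405] 8 0.05234974085836476
```

```bash
python3 - <<'E'
from fk2 import *
print((np.vstack(rows)@X-np.hstack(y)).reshape(-1,3))
# all offsets candidates, greedily
names=[];
def full(q):
    A=[np.eye(3)]+[a.as_matrix() for a in rots(q,s)]
    return np.hstack(A)
F=np.vstack([full(q) for q,p,M in D]);Y=np.hstack(y)
sel=[]
for k in range(9):
    b=min(((np.linalg.norm(F[:,sel+[j]]@np.linalg.lstsq(F[:,sel+[j]],Y,rcond=None)[0]-Y),j) for j in range(24) if j not in sel))
    sel.append(b[1]);print(b,[(j//3,"xyz"[j%3]) for j in sel],np.linalg.lstsq(F[:,sel],Y,rcond=None)[0])
E
```

```text
[[-5.23497409e-02  9.86910534e-03 -1.29946431e-05]
 [-1.29864296e-02  2.45335161e-02 -7.17994822e-03]
 [-3.22788590e-03 -2.28439191e-03 -9.06220591e-03]
 [-2.98081969e-03  1.49380412e-02  1.39491461e-02]
 [-4.49315702e-03  2.71560234e-03 -2.81775558e-03]
 [ 5.62890539e-04  3.95421865e-03 -8.71551328e-03]
 [ 4.23706002e-03  3.13217985e-02  1.38392716e-02]]
(np.float64(1.037946911899353), 8) [(2, 'z')] [0.66356309]
(np.float64(0.3005427287046124), 17) [(2, 'z'), (5, 'z')] [0.5902834  0.38258468]
(np.float64(0.21243059851888782), 22) [(2, 'z'), (5, 'z'), (7, 'y')] [ 0.52117099  0.3470253  -0.11592872]
(np.float64(0.18434478374593224), 18) [(2, 'z'), (5, 'z'), (7, 'y'), (6, 'x')] [ 0.49619685  0.3197331  -0.09284963 -0.07098948]
(np.float64(0.16620508877483317), 2) [(2, 'z'), (5, 'z'), (7, 'y'), (6, 'x'), (0, 'z')] [ 0.42554256  0.3293615  -0.11187582 -0.08479877  0.06298009]
(np.float64(0.07041096425575476), 20) [(2, 'z'), (5, 'z'), (7, 'y'), (6, 'x'), (0, 'z'), (6, 'z')] [ 0.48851261  0.32957674 -0.04998083 -0.04388217  0.29956434  0.27660537]
(np.float64(0.023267325560698025), 13) [(2, 'z'), (5, 'z'), (7, 'y'), (6, 'x'), (0, 'z'), (6, 'z'), (4, 'y')] [ 5.48123123e-01  3.45950132e-01 -6.66295724e-03 -4.50294587e-04
  3.76150962e-01  3.78532319e-01 -4.03670393e-02]
(np.float64(0.00041309140221475616), 7) [(2, 'z'), (5, 'z'), (7, 'y'), (6, 'x'), (0, 'z'), (6, 'z'), (4, 'y'), (2, 'y')] [ 5.63609735e-01  3.44914273e-01  2.06260685e-04  1.96221666e-04
  3.46891446e-01  3.60019701e-01 -2.70013194e-02 -1.91569418e-02]
(np.float64(0.0001148097111175019), 16) [(2, 'z'), (5, 'z'), (7, 'y'), (6, 'x'), (0, 'z'), (6, 'z'), (4, 'y'), (2, 'y'), (5, 'y')] [ 5.63421344e-01  3.44765618e-01 -2.45305790e-05 -2.29899774e-05
  3.46763460e-01  3.59873533e-01 -2.68369266e-02 -1.88242618e-02
 -3.97236876e-04]
```

```bash
cat >kin.py <<'E'
from fk import rots
import numpy as np
from scipy.optimize import least_squares
from scipy.spatial.transform import Rotation as R
s=(-1,1,-1,1,-1,1,-1);M0=np.array([[0,-1,0],[0,0,-1],[1,0,0.]])
lo=np.array([-3.01,-.46,-1.47,.13,-1,.04,-2.66]);hi=np.array([3.01,2.08,1.51,2.56,4.14,2.09,2.66])
def fk(q):
    A=[a.as_matrix() for a in rots(q,s)]
    p=np.array([0,0,.3468])+.5634*A[1][:,2]-.0188*A[1][:,1]-.0268*A[3][:,1]+.3448*A[3][:,2]+.3599*A[6][:,2]
    return p,A[6]@M0
def tool(L,head=-.0617,side=0):
    X=np.array([np.sin(L)*np.cos(head),np.sin(L)*np.sin(head),-np.cos(L)]);Y=np.array([-np.sin(head),np.cos(head),0.]);return np.stack([X,Y,np.cross(X,Y)],1)
def ik(p,M,q0,reg=1e-3):
    def f(q):
        a,B=fk(q);return np.r_[(a-p)*10,R.from_matrix(B.T@M).as_rotvec()*3,(q-q0)*reg]
    o=least_squares(f,np.clip(q0,lo+1e-4,hi-1e-4),bounds=(lo,hi));e=f(o.x);return o.x,np.linalg.norm(e[:3])/10,np.linalg.norm(e[3:6])/3
E
python3 - <<'E'
from kin import *
np.set_printoptions(precision=3,suppress=True)
qn=np.array([-0.381,0.2621,1.0611,0.1351,-0.6291,2.0892,1.5594]);print(fk(qn))
rng=np.random.default_rng(0)
for nm,g in dict(home=[.6673,-.016,.138],start=[.577,-.033,.138]).items():
  for Ld in (40,30,20):
    M=tool(np.radians(Ld));p=np.array(g)+.055*M[:,0];S=[]
    for k in range(25):
        q,a,b=ik(p,M,rng.uniform(lo,hi))
        if a<1e-3 and b<5e-3:S.append(q)
    S=np.array(S);print(nm,Ld,len(S));
    if len(S):print(S[np.argsort(S[:,4])][:: max(1,len(S)//5)])
E
```

```text
(array([ 0.476, -0.003,  0.947]), array([[ 0.646,  0.07 ,  0.76 ],
       [-0.064,  0.997, -0.037],
       [-0.761, -0.025,  0.649]]))
home 40 14
[[ 0.619  1.358 -1.466  2.122  2.152  1.399 -0.106]
 [ 0.62   1.361 -1.47   2.122  2.152  1.403 -0.103]
 [ 0.457  1.049 -0.956  2.129  2.245  0.963 -0.495]
 [ 0.4    0.999 -0.838  2.132  2.293  0.883 -0.594]
 [ 0.175  0.888 -0.432  2.144  2.545  0.676 -0.991]
 [-0.08   0.861 -0.014  2.158  2.949  0.579 -1.518]
 [-0.324  0.916  0.398  2.171  3.407  0.623 -2.092]]
home 30 16
[[ 0.545  1.115 -1.175  1.991  1.876  1.011 -0.083]
 [ 0.508  1.059 -1.073  1.992  1.879  0.914 -0.13 ]
 [ 0.616  1.304 -1.469  1.987  1.898  1.314  0.048]
 [ 0.256  0.872 -0.558  2.005  2.012  0.503 -0.434]
 [-0.007  0.818 -0.114  2.02   2.544  0.26  -1.074]
 [-0.138  0.825  0.104  2.027  3.148  0.226 -1.727]]
home 20 14
[[-0.212  0.834  0.257  1.88  -1.     0.171  2.406]
 [-0.05   0.813 -0.023  1.871  0.493  0.127  0.967]
 [ 0.015  0.814 -0.134  1.867  0.878  0.181  0.603]
 [ 0.099  0.823 -0.277  1.862  1.118  0.27   0.392]
 [ 0.161  0.835 -0.387  1.859  1.222  0.345  0
[... 385 characters left out ...]
-0.063  0.863 -0.003  2.421  3.03   0.84  -1.592]]
start 30 11
[[ 0.672  1.26  -1.47   2.248  1.922  1.351 -0.159]
 [ 0.51   0.964 -0.972  2.255  2.061  0.876 -0.444]
 [ 0.364  0.861 -0.688  2.262  2.223  0.68  -0.663]
 [ 0.307  0.836 -0.588  2.265  2.299  0.623 -0.756]
 [ 0.188  0.8   -0.389  2.271  2.489  0.532 -0.978]
 [-0.099  0.788  0.077  2.287  3.129  0.452 -1.679]]
start 20 17
[[ 0.579  1.006 -1.119  2.104  1.663  0.906 -0.035]
 [ 0.665  1.188 -1.414  2.1    1.674  1.222  0.026]
 [ 0.237  0.781 -0.451  2.121  1.776  0.353 -0.254]
 [ 0.137  0.76  -0.286  2.126  1.898  0.243 -0.395]
 [ 0.043  0.751 -0.135  2.131  2.164  0.153 -0.678]
 [-0.048  0.752  0.012  2.136  2.867  0.098 -1.395]]
```

```bash
cat >fast.py <<'E'
import numpy as np
from scipy.spatial.transform import Rotation as R
from kin import lo,hi,M0,tool
vmax=.7*np.array([2.57,2.57,3.14,3.14,3.14,3.14,3.14])/8
def fkj(q):
    A=np.eye(3);ax=[];og=[];p=np.array([0,0,.3468])
    for i in range(7):
        c,s=np.cos(q[i]),np.sin(q[i])
        if i%2==0: ax.append(-A[:,2]);og.append(p);A=A@np.array([[c,s,0],[-s,c,0],[0,0,1]])
        else: ax.append(A[:,1]);og.append(p);A=A@np.array([[c,0,s],[0,1,0],[-s,0,c]])
        if i==1:p=p+.5634*A[:,2]-.0188*A[:,1]
        if i==3:p=p-.0268*A[:,1]+.3448*A[:,2]
    p=p+.3599*A[:,2]
    J=np.zeros((6,7))
    for i in range(7):J[:3,i]=np.cross(ax[i],p-og[i]);J[3:,i]=ax[i]
    return p,A@M0,J
def rv(E): # small rot
    return R.from_matrix(E).as_rotvec()
def row(q,c,lam=.1,it=6):
    p,B,_=fkj(q);T=p+B@np.array(c[1:4]);M=B@R.from_euler('x',c[4]).as_matrix();q0=q
    for _ in range(it):
        p,B,J=fkj(q);e=np.r_[T-p,rv(M@B.T)]
        if np.linalg.norm(e)<2e-4:break
        dq=J.T@np.linalg.solve(J@J.T+lam**2*np.eye(6),e)
        q=np.clip(q+dq,lo+.004,hi-.004);d=q-q0;k=np.max(np.abs(d)/vmax)
        if k>1:q=q0+d/k;break
    return q
def goto(q,T,roll=0,step=.05,n=None,**k):
    # T world TCP ; plan with constant axes; closed loop on position in sim
    for i in range(40):
        p,B,_=fkj(q);d=T-p;L=np.linalg.norm(d)
        m=max(int(np.ceil(L/step)),int(np.ceil(abs(roll)/.18)))
        if m==0 or (L<.004 and abs(roll)<1e-3):break
        q=row(q,[0,*(B.T@d/m),roll/m],**k);roll-=roll/m
    return q
E
cat >search.py <<'E'
from fast import *
np.set_printoptions(precision=3,suppress=True)
q0=np.array([-0.381,0.2621,1.0611,0.1351,-0.6291,2.0892,1.5594])
p,B,_=fkj(q0);P1=np.array([.547,-.03,.172])
print(p, goto(q0,P1))
rng=np.random.default_rng(1);best=[]
import time;t0=time.time()
while time.time()-t0<240:
    W=[rng.uniform([.3,-.5,.4],[.6,.6,.95]) for _ in range(rng.integers(1,3))];ro=rng.choice([0,0,1.2,-1.2,.6,-.6])
    q=goto(q0,W[0],ro)
    for w in W[1:]:q=goto(q,w)
    q=goto(q,np.array([.5,-.03,.42]),-ro);qm=q;q=goto(q,P1)
    p,C,_=fkj(q);tilt=np.degrees(np.arctan2(np.hypot(*C[:2,0]),-C[2,0]))
    best.append((q[4],tilt,np.linalg.norm(p-P1),np.round(W,3).tolist(),ro,q,qm))
best.sort(key=lambda b:-b[0])
print(len(best))
for b in best[:8]:print(b)
E
python3 search.py
```

```text
[ 0.476 -0.003  0.947] [-0.116  0.547  0.092  2.205 -0.192  0.051  1.688]
425
(np.float64(4.136), np.float64(151.7237902589705), np.float64(0.956595707454961), [[0.427, 0.41, 0.625]], np.float64(0.0), array([-3.006, -0.456,  1.506,  2.556,  4.136,  1.959,  0.128]), array([-1.591, -0.347,  1.211,  2.193,  0.866,  0.598,  0.843]))
(np.float64(4.136), np.float64(157.16389447610007), np.float64(0.9479684367138287), [[0.335, 0.186, 0.827]], np.float64(-1.2), array([-3.006, -0.456,  1.506,  2.556,  4.136,  2.066,  0.637]), array([-1.785, -0.344,  1.506,  1.966,  0.41 ,  0.808,  1.707]))
(np.float64(4.136), np.float64(151.95718990228744), np.float64(0.9562846220786201), [[0.319, 0.205, 0.869], [0.478, -0.214, 0.862]], np.float64(1.2), array([-3.006, -0.456,  1.506,  2.556,  4.136,  1.964,  0.461]), array([-1.636, -0.419,  1.217,  2.149,  0.817,  0.678,  1.171]))
(np.float64(4.136), np.float64(146.99447679306695), np.float64(0.9618744597755409), [[0.453, 0.328, 0.481], [0.546, 0.252, 0.833]], np.float64(-1.2), array([-3.006, -0.456,  1.506,  2.556,  4.136,  1.87 ,  0.846]), array([-1.444, -0
[... 440 characters left out ...]
loat64(0.0), array([-3.006, -0.456,  1.506,  2.556,  4.136,  1.839,  1.558]), array([-1.449, -0.21 ,  1.221,  2.222,  0.7  ,  0.423,  0.959]))
(np.float64(4.136), np.float64(152.79594386368908), np.float64(0.9551254246236895), [[0.537, 0.335, 0.728], [0.575, 0.259, 0.675]], np.float64(0.6), array([-3.006, -0.456,  1.506,  2.556,  4.136,  1.98 ,  2.117]), array([-1.447, -0.174,  1.274,  2.217,  0.575,  0.38 ,  1.095]))
(np.float64(4.136), np.float64(146.61691315193684), np.float64(0.9622147793470363), [[0.596, 0.334, 0.598], [0.492, -0.081, 0.61]], np.float64(0.0), array([-3.006, -0.456,  1.506,  2.556,  4.136,  1.863,  0.796]), array([-1.511, -0.26 ,  1.224,  2.21 ,  0.777,  0.49 ,  0.877]))
```

Filter for sane results.

```bash
sed -i 's/^best.sort.*/best=[b for b in best if b[2]<.01]; best.sort(key=lambda b:-b[1])/; s/<240/<300/; s/\[.3,-.5,.4\],\[.6,.6,.95\]/[.35,-.6,.4],[.65,.4,.95]/; s/integers(1,3)/integers(1,4)/' search.py; python3 search.py
```

```text
[ 0.476 -0.003  0.947] [-0.116  0.547  0.092  2.205 -0.192  0.051  1.688]
368
(np.float64(1.3381136945363377), np.float64(138.96479716553716), np.float64(0.00021969371523943785), [[0.449, -0.505, 0.412], [0.581, 0.283, 0.475]], np.float64(0.0), array([-0.698,  2.025,  0.426,  1.938,  1.338,  2.086, -1.939]), array([-0.653,  1.763,  0.523,  2.556,  1.304,  2.019, -2.389]))
(np.float64(1.3412364004637622), np.float64(137.65177157501176), np.float64(0.00017823433357646687), [[0.493, -0.552, 0.411], [0.521, -0.1, 0.746]], np.float64(1.2), array([-0.699,  1.988,  0.378,  1.945,  1.341,  2.086, -1.915]), array([-0.675,  1.713,  0.462,  2.556,  1.303,  2.018, -2.325]))
(np.float64(1.3330059751038923), np.float64(137.62735067822024), np.float64(4.4304110845309895e-05), [[0.568, 0.253, 0.543], [0.619, -0.499, 0.57], [0.608, 0.091, 0.913]], np.float64(-0.6), array([-0.724,  1.997,  0.399,  1.944,  1.333,  2.046, -2.252]), array([-0.703,  1.725,  0.498,  2.556,  1.327,  1.968, -2.656]))
(np.float64(1.3431093207469949), np.float64(136.64043215287947), np.float64(9.645341981740731e-05), [[0.356, 
[... 771 characters left out ...]
 1.693, -2.635]), array([ 1.031,  1.519, -1.139,  1.658, -0.819,  1.442, -2.656]))
(np.float64(1.3900203988270485), np.float64(121.2304338947569), np.float64(4.536291323000076e-05), [[0.587, -0.4, 0.409], [0.541, -0.278, 0.525], [0.41, -0.128, 0.588]], np.float64(-0.6), array([-0.669,  1.724,  0.05 ,  2.055,  1.39 ,  2.067, -1.594]), array([-0.731,  1.324,  0.029,  2.556,  1.292,  2.031, -1.698]))
(np.float64(-0.5192019555189873), np.float64(116.11407126204654), np.float64(0.00015444373599123013), [[0.631, -0.361, 0.894], [0.602, -0.281, 0.831]], np.float64(-1.2), array([ 0.744,  1.771, -0.955,  0.964, -0.519,  1.918, -2.514]), array([ 0.894,  1.402, -1.054,  1.412, -0.714,  1.717, -2.591]))
```

```bash
cat >search2.py <<'E'
from fast import *
import time,sys
np.set_printoptions(precision=3,suppress=True)
q0=np.array([-0.381,0.2621,1.0611,0.1351,-0.6291,2.0892,1.5594])
p0,B0,_=fkj(q0);X0=B0[:,0];P1=np.array([.547,-.03,.172]);PM=np.array([.55,-.03,.45])
def ev(W):
    q=q0;me=0;n=0;rt=0
    for w in W:
        q=goto(q,w[:3],w[3]-rt);rt=w[3];_,C,_=fkj(q);me=max(me,np.arccos(np.clip(C[:,0]@X0,-1,1)))
    q=goto(q,PM,-rt);p,C,_=fkj(q);qm=q;me=max(me,np.arccos(np.clip(C[:,0]@X0,-1,1)),np.linalg.norm(p-PM)*5)
    q=goto(q,P1);p,C,_=fkj(q);ee=np.arccos(np.clip(C[:,0]@X0,-1,1))+5*np.linalg.norm(p-P1)
    return -6*max(0,me-.08)-4*ee+.5*min(q[4],2),me,ee,qm,q
L=np.array([.3,-.6,.4,-1.5]);H=np.array([.75,.6,.95,1.5])
rng=np.random.default_rng(int(sys.argv[1]));t0=time.time()
G=(-99,)
while time.time()-t0<250:
    W=rng.uniform(L,H,(rng.integers(1,4),4));b=ev(W);st=0;sg=.25
    while st<25 and time.time()-t0<250:
        V=np.clip(W+rng.normal(0,1,W.shape)*(H-L)*sg,L,H);c=ev(V)
        if c[0]>b[0]:W,b=V,c;st=0
        else:st+=1;sg=max(.03,sg*.95)
    if b[0]>G[0]:G=(b[0],W,b)
print(G)
E
nproc; for i in 1 2 3 4; do python3 search2.py $i & done; wait
```

```text
4
(np.float64(0.9264755161884478), array([[ 0.536, -0.507,  0.667, -1.5  ],
       [ 0.501, -0.438,  0.819,  0.215],
       [ 0.452,  0.6  ,  0.41 ,  1.119]]), (np.float64(0.9264755161884478), np.float64(0.015925386409975227), np.float64(0.01838112095288804), array([ 1.09 ,  0.242, -1.466,  2.049,  0.978,  0.607, -0.714]), array([ 0.493,  0.851, -1.123,  2.533,  2.13 ,  1.144, -1.956])))
(np.float64(0.88427073239874), array([[ 0.729,  0.497,  0.439,  1.247],
       [ 0.737, -0.6  ,  0.4  , -1.5  ],
       [ 0.721, -0.48 ,  0.558, -1.5  ]]), (np.float64(0.88427073239874), np.float64(0.018094783291715717), np.float64(0.028932316900315013), array([ 0.867,  0.127, -1.106,  2.05 ,  0.744,  0.466,  0.07 ]), array([ 0.425,  0.778, -0.958,  2.524,  2.207,  1.019, -1.475])))
(np.float64(0.9572968021366602), array([[ 0.321, -0.454,  0.714,  1.177],
       [ 0.519,  0.58 ,  0.4  ,  1.013]]), (np.float64(0.9572968021366602), np.float64(0.025158649952099134), np.float64(0.01067579946583493), array([ 1.109,  0.233, -1.466,  2.057,  0.967,  0.574,  0.546]), array([ 0.504,  0.856, -1.126,  2.54 ,  2.153,  1.144, -0.716])))
(np.float64(0.9549258148966988), array([[ 0.638, -0.34 ,  0.77 , -1.315],
       [ 0.344, -0.   ,  0.436, -1.361]]), (np.float64(0.9549258148966988), np.float64(0.013073537853715341), np.float64(0.011268546275825311), array([ 0.983,  0.143, -1.235,  2.061,  0.808,  0.466, -0.091]), array([ 0.454,  0.814, -1.025,  2.541,  2.198,  1.088, -1.566])))
```

```bash
sed -e 's/L=np.array.*/L=np.array([.45,-.6,.45,-1.5]);H=np.array([.7,.6,.95,1.5])/' -e 's/integers(1,4)/integers(1,3)/' -e 's/    return -6/    ln=sum(np.linalg.norm(np.diff(np.vstack([p0,[w[:3] for w in W],PM]),axis=0),axis=1)); return -.5*ln-6/' search2.py>search3.py; for i in 1 2 3 4; do python3 search3.py $i & done; wait
```

```text
(np.float64(-1.6517256186297467), array([[ 0.527, -0.037,  0.876, -1.5  ]]), (np.float64(-1.6517256186297467), np.float64(0.011755851854222394), np.float64(0.3780981251219272), array([-0.644,  0.037,  0.557,  2.102,  0.316,  0.339,  0.773]), array([-0.475,  0.605,  0.43 ,  2.219,  0.242,  0.049,  0.679])))
(np.float64(-1.6438099316102892), array([[ 0.483, -0.093,  0.746, -1.049],
       [ 0.508, -0.044,  0.535,  1.353]]), (np.float64(-1.6438099316102892), np.float64(0.02179007834357191), np.float64(0.3759969734472422), array([-0.548,  0.038,  0.46 ,  2.093,  0.295,  0.351,  1.115]), array([-0.46 ,  0.601,  0.415,  2.218,  0.254,  0.048,  0.996])))
(np.float64(-1.6466169063197962), array([[ 0.481, -0.043,  0.902, -1.5  ]]), (np.float64(-1.6466169063197962), np.float64(0.01567956529054947), np.float64(0.3770395989377307), array([-0.617,  0.038,  0.53 ,  2.097,  0.307,  0.346,  0.769]), array([-0.468,  0.603,  0.423,  2.218,  0.241,  0.048,  0.671])))
(np.float64(0.1608900247297157), array([[ 0.682, -0.338,  0.618,  1.014],
       [ 0.467, -0.422,  0.727, -1.5  ]]), (np.float64(0.1608900247297157), np.float64(0.017770897737526145), np.float64(0.052765734668303525), array([ 0.508,  0.072, -0.66 ,  2.059,  0.515,  0.389, -0.148]), array([ 0.333,  0.694, -0.729,  2.505,  2.342,  0.835, -2.034])))
```

```bash
cat >leg.py <<'E'
import sys
from fast import *
from plant import r
np.set_printoptions(precision=3,suppress=True)
W=np.array(eval(sys.argv[1]),float);step=float(sys.argv[2]) if len(sys.argv)>2 else .05
q=np.array(r.get_state()['q']);rows=[]
for w in W:
    roll=w[3];p,B,_=fkj(q);d=w[:3]-p;m=max(int(np.ceil(np.linalg.norm(d)/step)),int(np.ceil(abs(roll)/.18)))
    for i in range(m):
        p,B,_=fkj(q);c=np.r_[B.T@((w[:3]-p)/(m-i)),roll/m];c[:3]=np.round(c[:3],3);c[3]=round(c[3],3)
        rows.append([.06,*c.tolist()]);q=row(q,rows[-1])
    p,B,_=fkj(q);print("end",p,"q",q,"X",B[:,0],len(rows))
print(rows)
E
python3 leg.py "[[.682,-.338,.618,1.014],[.467,-.422,.727,-2.514],[.55,-.03,.45,1.5],[.547,-.03,.172,0]]"
```

```text
end [ 0.682 -0.338  0.618] q [ 0.019  0.509  1.051  1.161 -0.976  1.242  1.507] X [ 0.639 -0.063 -0.767] 11
end [ 0.47  -0.421  0.73 ] q [ 1.151  0.261 -0.373  0.972 -0.336  1.388  2.656] X [ 0.631 -0.069 -0.773] 25
end [ 0.527 -0.06   0.469] q [ 0.678  0.012 -0.672  2.058  0.106  0.381  0.39 ] X [ 0.64  -0.037 -0.768] 35
end [ 0.534 -0.07   0.207] q [-0.531  0.553  0.551  2.264  0.781  0.044 -0.47 ] X [ 0.367 -0.269 -0.89 ] 41
[[0.06, 0.037, -0.028, -0.004, 0.092], [0.06, 0.037, -0.029, -0.003, 0.092], [0.06, 0.038, -0.029, -0.0, 0.092], [0.06, 0.038, -0.028, 0.002, 0.092], [0.06, 0.038, -0.028, 0.005, 0.092], [0.06, 0.037, -0.028, 0.007, 0.092], [0.06, 0.038, -0.027, 0.01, 0.092], [0.06, 0.037, -0.026, 0.012, 0.092], [0.06, 0.038, -0.025, 0.015, 0.092], [0.06, 0.037, -0.023, 0.017, 0.092], [0.06, 0.038, -0.021, 0.018, 0.092], [0.06, -0.015, -0.009, 0.003, -0.18], [0.06, -0.015, -0.01, 0.001, -0.18], [0.06, -0.016, -0.01, -0.001, -0.18], [0.06, -0.015, -0.009, -0.003, -0.18], [0.06, -0.015, -0.009, -0.004, -0.18], [0.06, -0.016, -0.008, -0.006, -0.18], [0.06, -0.015, -0.007, -0.007, -0.18], [0.06, -0.015, -0.006, -0.008, -0.18], [0.06, -0.015, -0.006, -0.009, -0.18], [0.06, -0.015, -0.006, -0.01, -0.18], [0.06, -0.015, -0.006, -0.011, -0.18], [0.06, -0.015, -0.006, -0.012, -0.18], [0.06, -0.015, -0.006, -0.014, -0.18], [0.06, -0.016, -0.006, -0.018, -0.18], [0.06, 0.024, 0.042, 0.002, 0.15], [0.06, 0.024, 0.042, -0.004, 0.15], [0.06, 0.024, 0.041, -0.011, 0.15], [0.06, 0.024, 0.039, -0.016, 0.15], [0.06, 0.024, 0.036, -0.022, 0.15], [0.06, 0.024, 0.033, -0.028, 0.15], [0.06, 0.024, 0.028, -0.032, 0.15], [0.06, 0.025, 0.024, -0.036, 0.15], [0.06, 0.028, 0.023, -0.042, 0.15], [0.06, 0.041, 0.03, -0.058, 0.15], [0.06, 0.04, -0.023, -0.019, 0.0], [0.06, 0.041, -0.023, -0.02, 0.0], [0.06, 0.044, -0.023, -0.022, 0.0], [0.06, 0.051, -0.019, -0.029, 0.0], [0.06, 0.06, 0.003, -0.047, 0.0], [0.06, 0.075, 0.039, -0.086, 0.0]]
```

```bash
python3 leg.py "[[.321,-.454,.714,1.177],[.519,.58,.4,-.164],[.55,-.03,.45,-1.013],[.547,-.03,.172,0]]" | cut -c1-400; echo; python3 leg.py "[[.4,-.454,.714,1.2],[.5,.5,.45,-.2],[.5,-.03,.45,-1.0],[.547,-.03,.172,0]]" | cut -c1-300;echo; python3 leg.py "[[.45,-.454,.714,1.2],[.5,.5,.45,0],[.5,-.03,.45,-1.2],[.547,-.03,.172,0]]" | cut -c1-300;echo; python3 leg.py "[[.45,-.454,.714,0],[.5,.5,.45,0],[.5,-.03,.45,0],[.547,-.03,.172,0]]" | cut -c1-300;echo; python3 leg.py "[[.638,-.34,.77,-1.3],[.42,.0,.5,0],[.52,-.03,.45,1.3],[.547,-.03,.172,0]]" | cut -c1-300
```

```text
end [ 0.324 -0.449  0.716] q [-0.928 -0.417  1.506  1.142  0.02   1.427  1.086] X [ 0.647 -0.041 -0.762] 11
end [0.519 0.58  0.4  ] q [-0.763  0.77  -0.942  1.272  1.304  1.533 -1.211] X [ 0.646 -0.04  -0.762] 33
end [ 0.551 -0.038  0.446] q [ 1.13   0.245 -1.466  2.062  0.973  0.556  0.562] X [ 0.644 -0.052 -0.764] 46
end [ 0.547 -0.03   0.172] q [ 0.516  0.858 -1.133  2.54   2.158  1.137 -0.71 ] X [ 0.639 -0.052 -0.767] 52
[[0.06, 0.01, -0.041, -0.023, 0.107], [0.06, 0.01, -0.044, -0.02, 0.107], [0.06, 0.011, -0.045, -0.016, 0.107], [0.06, 0.011, -0.047, -0.012, 0.107], [0.06, 0.011, -0.048, -0.007, 0.107], [0.06, 0.012, -0.048, -0.003, 0.107], [0.06, 0.012, -0.048, 0.002, 0.107], [0.06, 0.011, -0.047, 0.008, 0.107], [0.06, 0.011, -0.046, 0.015, 0.107], [0.06, 0.011, -0.049, 0.022, 0.107], [0.06, 0.009, -0.053, 0.03

end [ 0.394 -0.455  0.709] q [ 0.468  0.348  1.134  1.093 -0.996  1.684  1.635] X [ 0.624 -0.07  -0.779] 11
end [0.5  0.5  0.45] q [-0.845  0.518 -0.547  1.412  0.968  1.298 -1.098] X [ 0.618 -0.048 -0.785] 31
end [ 0.502 -0.013  0.44 ] q [ 0.123 -0.015 -0.304  2.166  
[... 1943 characters left out ...]
] q [ 0.487  0.416  0.215  0.595 -0.431  1.514  2.656] X [ 0.638 -0.066 -0.768] 9
end [0.42 0.   0.5 ] q [ 0.224 -0.238 -0.387  2.15   0.179  0.548  1.791] X [ 0.637 -0.065 -0.768] 19
end [ 0.519 -0.032  0.452] q [ 0.594  0.013 -0.712  2.115  0.415  0.361  0.346] X [ 0.637 -0.061 -0.768] 27
end [ 0.576 -0.018  0.257] q [ 0.309  0.447 -0.582  2.294  2.023  0.385 -1.283] X [ 0.582 -0.019 -0.813] 33
[[0.06, 0.029, -0.036, 0.002, -0.144], [0.06, 0.029, -0.035, -0.004, -0.144], [0.06, 0.03, -0.034, -0.009, -0.144], [0.06, 0.03, -0.032, -0.014, -0.144], [0.06, 0.03, -0.03, -0.019, -0.144], [0.06, 0.03, -0.028, -0.022, -0.144], [0.06, 0.03, -0.029, -0.022, -0.144], [0.06, 0.03, -0.029, -0.024, -0.1
```

```bash
python3 leg.py "[[.638,-.34,.77,-1.3]]"
```

```text
end [ 0.641 -0.339  0.773] q [ 0.487  0.416  0.215  0.595 -0.431  1.514  2.656] X [ 0.638 -0.066 -0.768] 9
[[0.06, 0.029, -0.036, 0.002, -0.144], [0.06, 0.029, -0.035, -0.004, -0.144], [0.06, 0.03, -0.034, -0.009, -0.144], [0.06, 0.03, -0.032, -0.014, -0.144], [0.06, 0.03, -0.03, -0.019, -0.144], [0.06, 0.03, -0.028, -0.022, -0.144], [0.06, 0.03, -0.029, -0.022, -0.144], [0.06, 0.03, -0.029, -0.024, -0.144], [0.06, 0.031, -0.03, -0.026, -0.144]]
```

Call:
arm_command(
  plan=[
    [0.06, 0.029, -0.036, 0.002, -0.144],
    [0.06, 0.029, -0.035, -0.004, -0.144],
    [0.06, 0.03, -0.034, -0.009, -0.144],
    [0.06, 0.03, -0.032, -0.014, -0.144],
    [0.06, 0.03, -0.03, -0.019, -0.144],
    [0.06, 0.03, -0.028, -0.022, -0.144],
    [0.06, 0.03, -0.029, -0.022, -0.144],
    [0.06, 0.03, -0.029, -0.024, -0.144],
    [0.06, 0.031, -0.03, -0.026, -0.144],
  ],
)

```text
clock: 27.15
tool_pos: [0.6007, -0.2288, 0.7843]
eef_rot: [-0.371, 0.431, 0.157, 0.807]
contact_force: [1.1, 0.8, -0.6]
opening: 0.679
```

```bash
python3 s.py; cat >yaw.py <<'E'
from h import *
B=R.from_quat(r.get_state()['eef_rot']).as_matrix();X=B[:,0]
Y=np.array([.0615,.998,0]);Y-=X*(X@Y);Y/=np.linalg.norm(Y)
print("roll to nominal",np.arctan2(np.cross(B[:,1],Y)@X,B[:,1]@Y),"tilt",np.degrees(np.arccos(-X[2])),"head",np.degrees(np.arctan2(X[1],X[0])))
E
python3 yaw.py; python3 leg.py "[[.42,.0,.5,0],[.52,-.03,.45,1.3],[.547,-.03,.172,0]]"
```

```text
27.15 [ 0.5256  0.2774 -0.2877  0.7183 -0.0149  1.5408  2.6459] [ 0.6007 -0.2288  0.7843] [ 1.1322  0.7709 -0.6454] 0.6785429656609548
[[ 0.5792 -0.5735  0.5793]
 [-0.0662  0.6753  0.7346]
 [-0.8125 -0.4638  0.3532]]
roll to nominal 0.8775880342090533 tilt 35.6613609479048 head -6.517060047962991
end [0.421 0.    0.5  ] q [ 0.498 -0.22  -0.573  2.075  0.01   0.641  2.27 ] X [ 0.579 -0.066 -0.813] 9
end [ 0.52  -0.031  0.451] q [ 0.775  0.054 -0.928  2.037  0.401  0.496  0.645] X [ 0.579 -0.063 -0.813] 17
end [ 0.556 -0.033  0.213] q [ 0.367  0.546 -0.7    2.352  2.024  0.543 -1.003] X [ 0.543 -0.06  -0.838] 23
[[0.06, 0.012, 0.043, -0.004, 0.0], [0.06, 0.012, 0.043, -0.004, 0.0], [0.06, 0.012, 0.043, -0.004, 0.0], [0.06, 0.013, 0.044, -0.004, 0.0], [0.06, 0.012, 0.043, -0.004, 0.0], [0.06, 0.013, 0.044, -0.004, 0.0], [0.06, 0.013, 0.043, -0.005, 0.0], [0.06, 0.012, 0.044, -0.004, 0.0], [0.06, 0.013, 0.043, -0.004, 0.0], [0.06, 0.013, -0.007, 0.002, 0.162], [0.06, 0.012, -0.006, 0.003, 0.162], [0.06, 0.013, -0.006, 0.004, 0.162], [0.06, 0.013, -0.005, 0.005, 0.162], [0.06, 0.013, -0.004, 0.006, 0.162], [0.06, 0.013, -0.002, 0.007, 0.162], [0.06, 0.013, -0.001, 0.007, 0.162], [0.06, 0.015, 0.002, 0.008, 0.162], [0.06, 0.04, -0.008, -0.022, 0.0], [0.06, 0.041, -0.008, -0.022, 0.0], [0.06, 0.043, -0.007, -0.024, 0.0], [0.06, 0.048, -0.008, -0.028, 0.0], [0.06, 0.059, -0.01, -0.036, 0.0], [0.06, 0.08, -0.021, -0.061, 0.0]]
```

```bash
python3 leg.py "[[.52,-.03,.45,.878],[.547,-.03,.172,0]]" .045|head -2;python3 leg.py "[[.42,.0,.5,.4],[.52,-.03,.45,.478],[.53,-.03,.3,0],[.547,-.03,.172,0]]" .04;
```

```text
end [ 0.52  -0.033  0.452] q [ 0.29   0.025 -0.415  2.047  0.317  0.483  1.14 ] X [ 0.579 -0.065 -0.813] 9
end [ 0.576 -0.021  0.242] q [-0.359  0.451  0.24   2.23   1.672  0.128 -0.339] X [ 0.488 -0.15  -0.86 ] 16
end [ 0.42 -0.    0.5 ] q [ 0.521 -0.223 -0.586  2.076 -0.005  0.64   1.892] X [ 0.579 -0.066 -0.813] 11
end [ 0.515 -0.032  0.454] q [ 0.671  0.032 -0.804  2.042  0.341  0.492  1.137] X [ 0.579 -0.064 -0.813] 14
end [ 0.534 -0.034  0.324] q [ 0.261  0.239 -0.451  2.27   1.344  0.249  0.109] X [ 0.566 -0.056 -0.823] 18
end [ 0.547 -0.03   0.172] q [ 0.348  0.663 -0.733  2.441  2.213  0.721 -0.785] X [ 0.556 -0.059 -0.829] 22
[[0.06, 0.01, 0.035, -0.003, 0.036], [0.06, 0.01, 0.035, -0.005, 0.036], [0.06, 0.01, 0.035, -0.006, 0.036], [0.06, 0.01, 0.035, -0.007, 0.036], [0.06, 0.01, 0.035, -0.009, 0.036], [0.06, 0.01, 0.034, -0.01, 0.036], [0.06, 0.01, 0.034, -0.011, 0.036], [0.06, 0.01, 0.034, -0.012, 0.036], [0.06, 0.011, 0.033, -0.013, 0.036], [0.06, 0.01, 0.033, -0.014, 0.036], [0.06, 0.011, 0.032, -0.016, 0.036], [0.06, 0.033, -0.014, 0.013, 0.159], [0.06, 0.034, -0.012, 0.015, 0.159], [0.06, 0.034, -0.009, 0.016, 0.159], [0.06, 0.033, 0.002, -0.019, 0.0], [0.06, 0.034, 0.002, -0.019, 0.0], [0.06, 0.036, 0.003, -0.02, 0.0], [0.06, 0.044, 0.007, -0.027, 0.0], [0.06, 0.033, 0.002, -0.019, 0.0], [0.06, 0.036, 0.002, -0.022, 0.0], [0.06, 0.039, 0.003, -0.025, 0.0], [0.06, 0.04, 0.003, -0.026, 0.0]]
```

Call:
arm_command(
  plan=[
    [0.06, 0.01, 0.035, -0.003, 0.036],
    [0.06, 0.01, 0.035, -0.005, 0.036],
    [0.06, 0.01, 0.035, -0.006, 0.036],
    [0.06, 0.01, 0.035, -0.007, 0.036],
    [0.06, 0.01, 0.035, -0.009, 0.036],
    [0.06, 0.01, 0.034, -0.01, 0.036],
    [0.06, 0.01, 0.034, -0.011, 0.036],
    [0.06, 0.01, 0.034, -0.012, 0.036],
    [0.06, 0.011, 0.033, -0.013, 0.036],
    [0.06, 0.01, 0.033, -0.014, 0.036],
    [0.06, 0.011, 0.032, -0.016, 0.036],
  ],
)

```text
clock: 28.52
tool_pos: [0.4197, 0.0015, 0.4985]
eef_rot: [-0.204, 0.453, 0.068, 0.865]
contact_force: [0.5, 1.3, 0.3]
opening: 0.685
```

```bash
python3 s.py;python3 yaw.py; python3 leg.py "[[.52,-.03,.45,.5],[.53,-.03,.3,0],[.547,-.03,.172,0]]" .03
```

```text
28.525 [ 0.5095 -0.2226 -0.5875  2.0809  0.0087  0.6357  1.8679] [0.4197 0.0015 0.4985] [0.4891 1.2596 0.3213] 0.6848362008993649
[[ 0.5795 -0.3035  0.7563]
 [-0.0669  0.9072  0.4153]
 [-0.8122 -0.2913  0.5055]]
roll to nominal 0.4793691801268023 tilt 35.689774913813096 head -6.584999160605199
end [ 0.519 -0.031  0.451] q [ 0.651  0.044 -0.798  2.042  0.382  0.489  1.057] X [ 0.58  -0.065 -0.812] 4
end [ 0.533 -0.031  0.313] q [ 0.25   0.259 -0.465  2.299  1.541  0.271 -0.141] X [ 0.569 -0.061 -0.82 ] 10
end [ 0.547 -0.03   0.173] q [ 0.347  0.67  -0.743  2.453  2.228  0.75  -0.842] X [ 0.566 -0.062 -0.822] 15
[[0.06, 0.025, -0.011, 0.01, 0.125], [0.06, 0.025, -0.01, 0.011, 0.125], [0.06, 0.025, -0.009, 0.012, 0.125], [0.06, 0.026, -0.006, 0.013, 0.125], [0.06, 0.021, 0.001, -0.013, 0.0], [0.06, 0.022, 0.001, -0.013, 0.0], [0.06, 0.022, 0.001, -0.013, 0.0], [0.06, 0.023, 0.001, -0.014, 0.0], [0.06, 0.024, 0.002, -0.015, 0.0], [0.06, 0.029, 0.003, -0.02, 0.0], [0.06, 0.025, 0.001, -0.014, 0.0], [0.06, 0.025, 0.0, -0.015, 0.0], [0.06, 0.026, 0.001, -0.015, 0.0], [0.06, 0.026, 0.0, -0.015, 0.0], [0.06, 0.025, 0.001, -0.015, 0.0]]
```

Sim and arm agree. Next leg, first 10 rows.

Call:
arm_command(
  plan=[
    [0.065, 0.025, -0.011, 0.01, 0.12],
    [0.065, 0.025, -0.01, 0.011, 0.12],
    [0.065, 0.025, -0.009, 0.012, 0.12],
    [0.065, 0.026, -0.006, 0.013, 0.12],
    [0.065, 0.021, 0.001, -0.013, 0.0],
    [0.065, 0.022, 0.001, -0.013, 0.0],
    [0.065, 0.022, 0.001, -0.013, 0.0],
    [0.065, 0.023, 0.001, -0.014, 0.0],
    [0.065, 0.024, 0.002, -0.015, 0.0],
    [0.065, 0.029, 0.003, -0.02, 0.0],
    [0.065, 0, 0, 0, 0],
  ],
)

```text
clock: 29.9
tool_pos: [0.5313, -0.0294, 0.2984]
eef_rot: [0.004, 0.459, -0.044, 0.887]
contact_force: [-0.4, 0.6, 0.4]
opening: 0.737
```

```bash
python3 s.py;python3 yaw.py; python3 - <<'E'
from h import *
s=r.get_state();np.savez("pics/w14s.npz",**s);im,d=r.snapshot("wrist");cv2.imwrite("pics/w14.png",im[...,::-1]);np.save("pics/w14.npy",d)
E
```

```text
29.9 [ 0.2761  0.2955 -0.5373  2.3331  1.7289  0.3394 -0.33  ] [ 0.5313 -0.0294  0.2984] [-0.4282  0.5695  0.3628] 0.7365327783780545
[[ 0.5741  0.082   0.8147]
 [-0.0742  0.9961 -0.048 ]
 [-0.8154 -0.0329  0.5779]]
roll to nominal 0.002217612174587104 tilt 35.371503396896 head -7.363879144981991
```

View pics/w14.png

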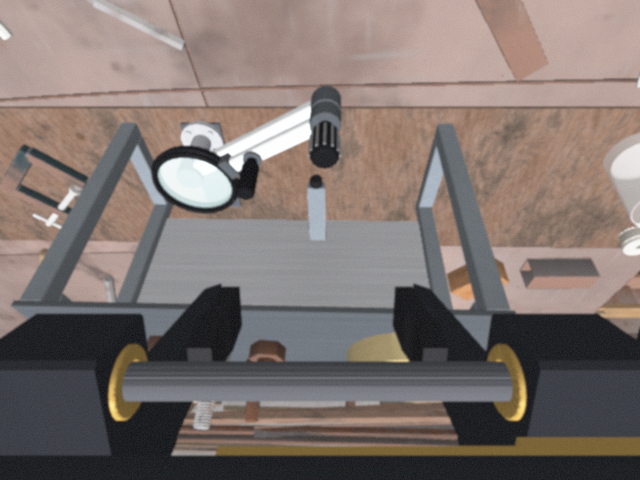

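```bash
python3 - <<'E'
from h import *
s=dict(np.load("pics/w14s.npz"));D=np.load("pics/w14.npy");P=cloud("wrist",D,s)
print(onz("wrist",324,156,.154,s),P[156,324],"grip",onz("wrist",246,190,.155,s),P[190,246],"shelf edge",P[309,330])
E
python3 go.py .576 -.033 .136 .06;
```

```text
[ 0.5746 -0.0337  0.154 ] [ 0.5743 -0.0336  0.1545] grip [ 0.6101 -0.1081  0.155 ] [ 0.6096 -0.1079  0.1555] shelf edge [ 0.6456 -0.0312  0.2586]
TCP target [ 0.5731 -0.0326  0.1401] tool delta [ 0.1539  0.0056 -0.0591]
```

```bash
python3 go.py .5745 -.0337 .136 .06;python3 go.py .5745 -.0337 .136 0; python3 leg.py "[[.5716,-.0333,.1401,0],[.606,-.0378,.0912,0]]" .028
```

```text
TCP target [ 0.5716 -0.0333  0.1401] tool delta [ 0.1531  0.0048 -0.0603]
TCP target [ 0.6062 -0.0378  0.0912] tool delta [ 0.2131  0.0048 -0.0603]
end [ 0.571 -0.033  0.14 ] q [ 0.332  0.774 -0.732  2.422  2.278  0.838 -0.835] X [ 0.575 -0.075 -0.815] 6
end [ 0.606 -0.037  0.092] q [ 0.331  0.903 -0.702  2.344  2.346  0.881 -0.818] X [ 0.575 -0.075 -0.815] 9
[[0.06, 0.026, 0.001, -0.01, 0.0], [0.06, 0.026, 0.001, -0.01, 0.0], [0.06, 0.026, 0.001, -0.01, 0.0], [0.06, 0.025, 0.001, -0.01, 0.0], [0.06, 0.026, 0.0, -0.011, 0.0], [0.06, 0.025, 0.001, -0.011, 0.0], [0.06, 0.02, -0.0, 0.0, 0.0], [0.06, 0.02, -0.0, -0.0, 0.0], [0.06, 0.02, -0.0, -0.0, 0.0]]
```

Call:
arm_command(
  plan=[
    [0.065, 0.026, 0.001, -0.01, 0],
    [0.065, 0.026, 0.001, -0.01, 0],
    [0.065, 0.026, 0.001, -0.01, 0],
    [0.065, 0.025, 0.001, -0.01, 0],
    [0.065, 0.025, 0.001, -0.01, 0],
    [0.065, 0.025, 0, -0.01, 0],
    [0.065, 0, 0, 0, 0],
  ],
)

```text
clock: 30.82
tool_pos: [0.5729, -0.0346, 0.1406]
eef_rot: [0.005, 0.458, -0.046, 0.888]
contact_force: [0.8, 0.5, 0.4]
opening: 0.735
```

```bash
python3 s.py;python3 go.py .5745 -.0337 .136 0
```

```text
30.825 [ 0.3233  0.7696 -0.7112  2.4197  2.2896  0.8282 -0.8482] [ 0.5729 -0.0346  0.1406] [0.7617 0.5185 0.3786] 0.7346100748325672
[[ 0.5762  0.0867  0.8127]
 [-0.0778  0.9957 -0.051 ]
 [-0.8136 -0.0338  0.5804]]
TCP target [ 0.6062 -0.038   0.0913] tool delta [ 0.0596  0.0012 -0.0014]
```

Call:
arm_command(
  plan=[
    [0.065, 0.02, 0.001, -0.001, 0],
    [0.065, 0.02, 0, 0, 0],
    [0.065, 0.02, 0, 0, 0],
    [0.065, 0, 0, 0, 0],
    [0.0, 0, 0, 0, 0],
    [0.0, 0, 0, 0, 0],
    [0.0, 0, 0, 0, 0],
    [0.0, 0, 0, 0, 0],
  ],
  force=30,
)

```text
clock: 31.82
tool_pos: [0.6072, -0.0366, 0.093]
eef_rot: [0.005, 0.456, -0.045, 0.889]
contact_force: [1.0, 6.8, 1.0]
opening: 0.309
```

```bash
python3 s.py;python3 go.py .5745 -.0337 .136 0;python3 arc.py .6555 -.1955 -.47 11 .180;python3 - <<'E'
from h import *
im,d=r.snapshot("scene");cv2.imwrite("pics/s15.png",cv2.resize(im[120:320,210:450,::-1],None,fx=3,fy=3,interpolation=cv2.INTER_CUBIC))
E
```

```text
31.825 [ 0.3197  0.8982 -0.684   2.3465  2.3617  0.8778 -0.8392] [ 0.6072 -0.0366  0.093 ] [0.9807 6.7663 1.0146] 0.30884901265264686
[[ 0.5796  0.0836  0.8106]
 [-0.075   0.996  -0.0491]
 [-0.8115 -0.0323  0.5835]]
TCP target [ 0.6064 -0.0378  0.0914] tool delta [ 0.0009 -0.0013 -0.0016]
r 0.18169082820053137 a0 2.02753138153429
[[0.0039, 0.0037, 0.0056], [0.004, 0.0034, 0.0057], [0.0041, 0.0031, 0.0058], [0.0041, 0.0028, 0.0059], [0.0042, 0.0025, 0.006], [0.0043, 0.0022, 0.0061], [0.0043, 0.0019, 0.0061], [0.0044, 0.0015, 0.0062], [0.0044, 0.0012, 0.0062], [0.0044, 0.0009, 0.0062], [0.0045, 0.0006, 0.0062]] end [ 0.6579 -0.0155  0.1376]
```

View pics/s15.png

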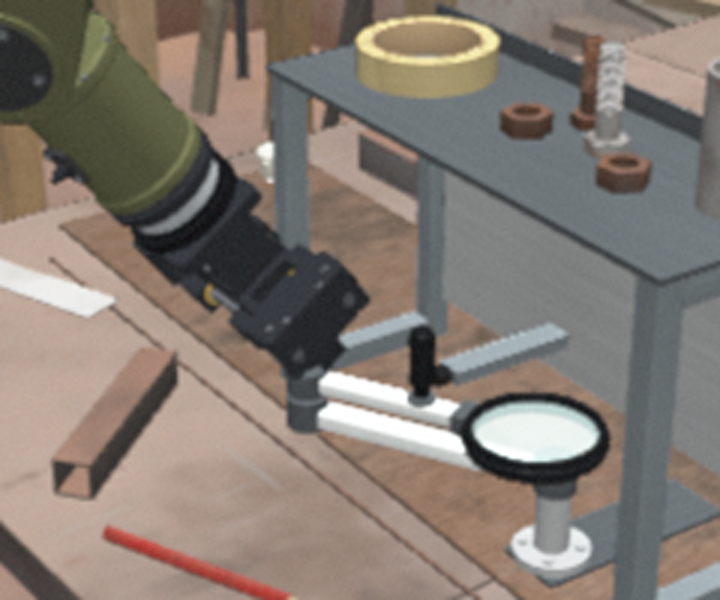

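Call:
arm_command(
  plan=[
    [0.0, 0.0039, 0.0037, 0.0056, 0],
    [0.0, 0.004, 0.0034, 0.0057, 0],
    [0.0, 0.0041, 0.0031, 0.0058, 0],
    [0.0, 0.0041, 0.0028, 0.0059, 0],
    [0.0, 0.0042, 0.0025, 0.006, 0],
    [0.0, 0.0043, 0.0022, 0.0061, 0],
    [0.0, 0.0043, 0.0019, 0.0061, 0],
  ],
)

```text
clock: 32.75
tool_pos: [0.6578, -0.021, 0.0928]
eef_rot: [0.005, 0.457, -0.045, 0.888]
contact_force: [-7.4, 0.4, 8.6]
opening: 0.287
```

```bash
python3 s.py;python3 arc.py .6555 -.1955 -.24 6 .180;python3 - <<'E'
from h import *
im,d=r.snapshot("scene");cv2.imwrite("pics/s16.png",cv2.resize(im[120:320,210:450,::-1],None,fx=3,fy=3,interpolation=cv2.INTER_CUBIC))
E
```

```text
32.75 [ 0.2707  0.895  -0.638   2.1992  2.2799  0.7662 -0.7428] [ 0.6578 -0.021   0.0928] [-7.3825  0.4352  8.5571] 0.2866035655534086
[[ 0.5779  0.084   0.8118]
 [-0.0748  0.996  -0.0498]
 [-0.8127 -0.0319  0.5819]]
r 0.1810666806090582 a0 1.7346150718976387
[[0.0041, 0.0015, 0.0058], [0.0041, 0.0012, 0.0058], [0.0042, 0.0009, 0.0058], [0.0042, 0.0006, 0.0059], [0.0042, 0.0003, 0.0059], [0.0042, 0.0, 0.0059]] end [ 0.6692 -0.016   0.1375]
```

View pics/s16.png

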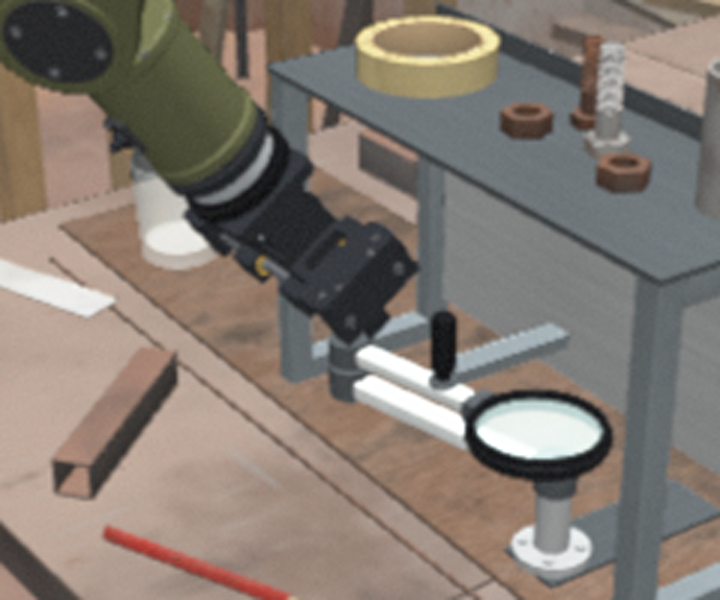

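Call:
arm_command(
  plan=[
    [0.0, 0.0041, 0.0015, 0.0058, 0],
    [0.0, 0.0041, 0.0012, 0.0058, 0],
    [0.0, 0.0042, 0.0009, 0.0058, 0],
    [0.0, 0.0042, 0.0006, 0.0059, 0],
  ],
)

```text
clock: 33.3
tool_pos: [0.6867, -0.0184, 0.0928]
eef_rot: [0.005, 0.457, -0.044, 0.888]
contact_force: [-7.5, 1.2, 8.1]
opening: 0.282
```

```bash
python3 s.py;python3 arc.py .6555 -.1955 -.12 6 .180;python3 - <<'E'
from h import *
im,d=r.snapshot("scene");cv2.imwrite("pics/s17.png",cv2.resize(im[120:320,210:450,::-1],None,fx=3,fy=3,interpolation=cv2.INTER_CUBIC))
E
```

```text
33.3 [ 0.2522  0.8976 -0.6058  2.1161  2.238   0.7015 -0.6814] [ 0.6867 -0.0184  0.0928] [-7.4762  1.1663  8.1127] 0.28208259437093597
[[ 0.578   0.083   0.8118]
 [-0.0735  0.9961 -0.0495]
 [-0.8127 -0.031   0.5818]]
r 0.18112014563439344 a0 1.5741702171181728
[[0.0021, 0.0001, 0.0029], [0.0021, 0.0, 0.0029], [0.0021, -0.0001, 0.0029], [0.0021, -0.0001, 0.0029], [0.0021, -0.0002, 0.0029], [0.0021, -0.0003, 0.0029]] end [ 0.6764 -0.0167  0.1375]
```

View pics/s17.png

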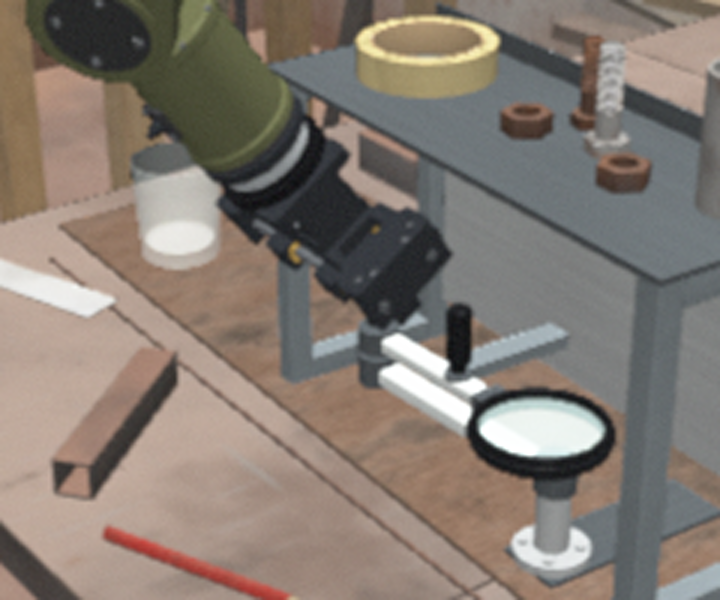

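Call:
arm_command(
  plan=[
    [0.0, 0.0021, 0.0001, 0.0029, 0],
    [0.0, 0.0021, 0, 0.0029, 0],
    [0.0, 0.0021, -0.0001, 0.0029, 0],
    [0.0, 0, 0, 0, 0],
  ],
)

```text
clock: 33.85
tool_pos: [0.6978, -0.0185, 0.0929]
eef_rot: [0.005, 0.457, -0.043, 0.888]
contact_force: [-4.4, 3.7, 6.4]
opening: 0.279
```

Call:
arm_command(
  plan=[
    [0.0, 0.0014, 0, 0.0019, 0],
    [0.0, 0, 0, 0, 0],
  ],
)

```text
clock: 34.1
tool_pos: [0.7, -0.0186, 0.0929]
eef_rot: [0.005, 0.457, -0.043, 0.888]
contact_force: [-5.7, 2.8, 5.8]
opening: 0.278
```

Call:
arm_command(
  plan=[
    [0.0, 0.0014, 0, 0.0019, 0],
    [0.0, 0, 0, 0, 0],
  ],
)

```text
clock: 34.35
tool_pos: [0.7023, -0.0187, 0.0928]
eef_rot: [0.005, 0.457, -0.043, 0.888]
contact_force: [-5.0, 2.6, 5.9]
opening: 0.28
```

```bash
python3 - <<'E'
from h import *
s=r.get_state();im,d=r.snapshot("wrist");cv2.imwrite("pics/w18.png",im[...,::-1]);M=R.from_quat(s['eef_rot']).as_matrix();Q=(cloud("wrist",d,s)-s['tool_pos'])@M
for v in range(250,300,6): print(v,[np.round(Q[v,u]*1000).astype(int).tolist() for u in (305,319,332)])
im,d=r.snapshot("scene");cv2.imwrite("pics/s18.png",cv2.resize(im[150:310,290:450,::-1],None,fx=3.7,fy=3.7,interpolation=cv2.INTER_CUBIC))
E
```

```text
250 [[-39, -7, -27], [-38, -1, -27], [-38, 4, -27]]
256 [[-36, -7, -24], [-39, -1, -25], [-36, 4, -24]]
262 [[-39, -7, -22], [-41, -1, -23], [-40, 4, -23]]
268 [[-42, -6, -21], [-47, -1, -23], [-42, 4, -21]]
274 [[-51, -6, -22], [-52, -1, -23], [-49, 4, -22]]
280 [[-52, -6, -20], [-54, -1, -21], [-52, 4, -20]]
286 [[-54, -6, -19], [-55, -1, -19], [-54, 4, -19]]
292 [[-57, -6, -18], [-58, -1, -18], [-58, 3, -18]]
298 [[-57, -6, -16], [-59, -1, -17], [-59, 3, -17]]
```

View pics/w18.png

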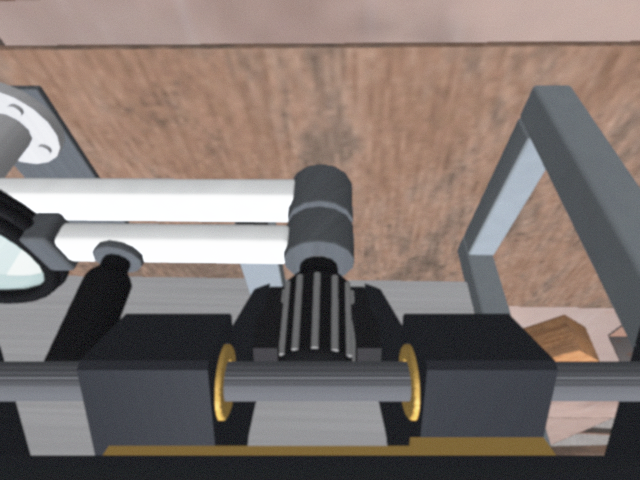

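View pics/s18.png

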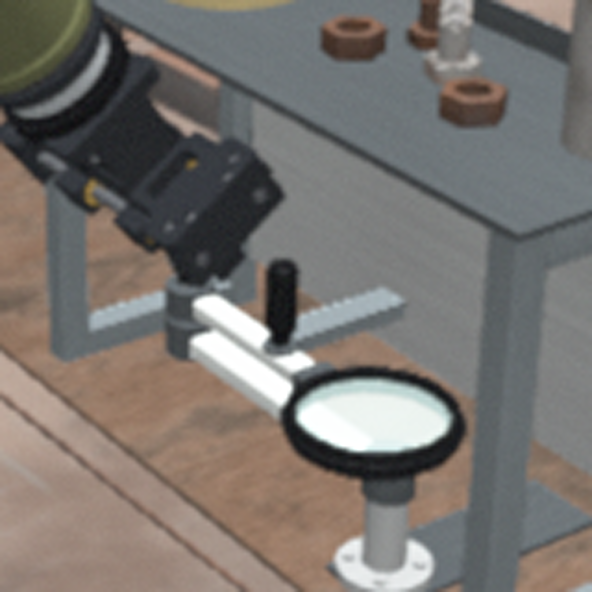

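Call:
arm_command(
  plan=[
    [0.04, 0, 0, 0, 0],
    [0.04, 0, 0, -0.004, 0],
    [0.04, 0, 0, -0.005, 0],
    [0.0, 0, 0, 0, 0],
    [0.0, 0, 0, 0, 0],
    [0.0, 0, 0, 0, 0],
  ],
  force=55,
)

```text
clock: 35.2
tool_pos: [0.6956, -0.0183, 0.0867]
eef_rot: [0.005, 0.457, -0.043, 0.888]
contact_force: [1.9, 4.9, -5.7]
opening: 0.277
```

Call:
arm_command(
  plan=[
    [0.0, 0.0014, 0, 0.0019, 0],
    [0.0, 0.0014, 0, 0.0019, 0],
    [0.0, 0, 0, 0, 0],
  ],
)

```text
clock: 35.58
tool_pos: [0.6959, -0.0183, 0.0864]
eef_rot: [0.005, 0.46, -0.042, 0.887]
contact_force: [-16.6, 4.1, 11.1]
opening: 0.276
```

Call:
arm_command(
  plan=[
    [0.0, 0.0014, 0, 0.0019, 0],
    [0.0, 0, 0, 0, 0],
  ],
)

```text
clock: 35.83
tool_pos: [0.6959, -0.0182, 0.0862]
eef_rot: [0.005, 0.461, -0.042, 0.886]
contact_force: [-25.8, 4.0, 20.5]
opening: 0.275
```

Call:
arm_command(
  plan=[
    [0.0, -0.0014, 0, -0.0019, 0],
    [0.0, -0.0014, 0, -0.0019, 0],
    [0.06, 0, 0, 0, 0],
    [0.06, 0, 0, 0, 0],
    [0.06, 0, 0, 0, 0],
  ],
)

```text
clock: 36.45
tool_pos: [0.699, -0.0222, 0.0876]
eef_rot: [0.005, 0.456, -0.046, 0.889]
contact_force: [-0.0, -0.1, 0.3]
opening: 0.592
```

Call:
arm_command(
  plan=[
    [0.06, -0.015, 0, 0, 0],
    [0.06, -0.03, 0, 0, 0],
    [0.06, -0.04, 0, 0, 0],
    [0.06, -0.04, 0, 0, 0],
    [0.06, 0, 0, 0, 0],
  ],
)

```text
clock: 37.08
tool_pos: [0.6254, -0.0109, 0.1918]
eef_rot: [0.004, 0.455, -0.045, 0.889]
contact_force: [-0.3, -0.4, 0.0]
opening: 0.68
```

```bash
python3 s.py; python3 - <<'E'
from h import *
s=r.get_state();np.savez("pics/w19s.npz",**s);im,d=r.snapshot("wrist");cv2.imwrite("pics/w19.png",im[...,::-1]);np.save("pics/w19.npy",d)
im,d=r.snapshot("scene");cv2.imwrite("pics/s19.png",cv2.resize(im[150:350,210:450,::-1],None,fx=3,fy=3,interpolation=cv2.INTER_CUBIC))
E
```

```text
37.075 [ 0.2412  0.6476 -0.6133  2.2397  2.0807  0.6033 -0.6449] [ 0.6254 -0.0109  0.1918] [-0.3409 -0.4329  0.0081] 0.680316137449089
[[ 0.5824  0.0828  0.8086]
 [-0.0756  0.996  -0.0476]
 [-0.8093 -0.0334  0.5864]]
```

View pics/w19.png

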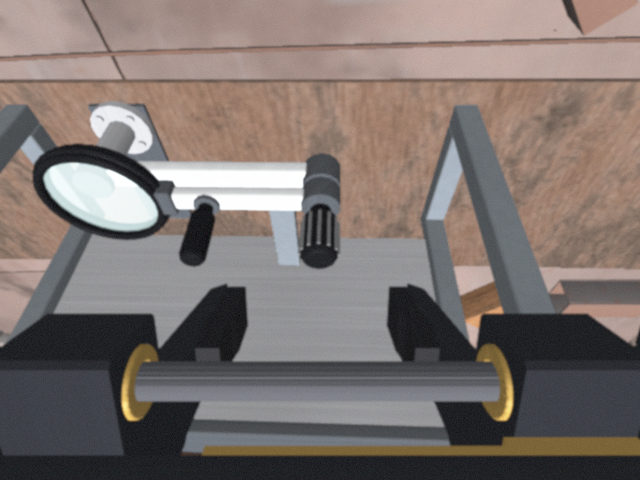

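View pics/s19.png

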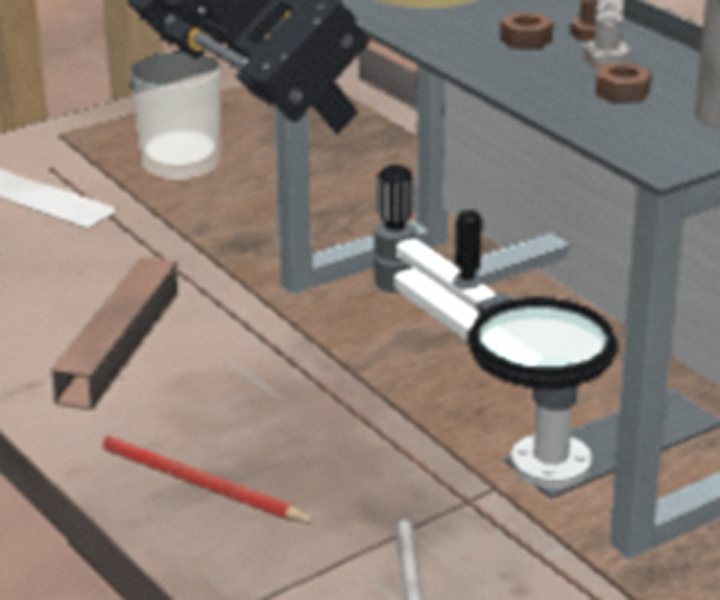

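```bash
python3 - <<'E'
from h import *
s=dict(np.load("pics/w19s.npz"));D=np.load("pics/w19.npy");P=cloud("wrist",D,s)
k=onz("wrist",319,257,.154,s);g=onz("wrist",193,254,.155,s);l=onz("wrist",101,192,.107,s)
print(k,g,l)
f=lambda a,b:np.degrees(np.arctan2(b[1]-a[1],b[0]-a[0]))
print("pivot->elbow",f([.6555,-.1955],k),"grip->elbow",f(g,k),"lens->elbow",f(l,k),"riser y deg",np.degrees(np.arctan2(.998,.0615)))
# bar edges: lens-arm front edge line at z .105
a=onz("wrist",180,209,.105,s);b=onz("wrist",300,209,.105,s);print("bar edge dir",f(a,b))
E
```

```text
[ 0.6637 -0.0158  0.154 ] [ 0.6561 -0.0977  0.155 ] [ 0.6445 -0.1737  0.107 ]
pivot->elbow 87.38510536584609 grip->elbow 84.72492199063483 lens->elbow 83.0487871440136 riser y deg 86.47370715525769
bar edge dir 87.51835903501006
```

```bash
python3 - <<'E'
from h import *
s=dict(np.load("pics/w19s.npz"));D=np.load("pics/w19.npy");P=cloud("wrist",D,s);im=cv2.imread("pics/w19.png")
w=(im.min(-1)>150)&(D>0)
for nm,z in(("inner",.080),("lens",.105)):
    m=w&(abs(P[...,2]-z)<.004);m[:150]=0;m[225:]=0;m[:,:185]=0;m[:,302:]=0
    v,u=np.nonzero(m);print(nm,m.sum(),u.min(),u.max(),v.min(),v.max())
    # edges per column -> world dir on the plane
    for side in (min,max):
        pts=np.array([onz("wrist",c,side(v[u==c])+(-.5 if side is min else .5),z,s)[:2] for c in range(u.min()+3,u.max()-3) if (u==c).sum()>4])
        vx,vy,x0,y0=cv2.fitLine(pts.astype(np.float32),cv2.DIST_HUBER,0,.01,.01).ravel();print(side.__name__,np.degrees(np.arctan2(vy,vx))%180,x0,y0)
# riser back/board reference: base floor bar / shelf edge
E
```

```text
inner 2448 185 301 167 224
min 86.60376 0.65128595 -0.077096164
max 44.16997 0.6843532 -0.0836497
lens 1619 185 301 192 210
min 86.993355 0.65215695 -0.066305116
max 86.0039 0.6701588 -0.063214496
```

Call:
arm_command(
  plan=[
    [0.06, -0.04, 0, 0, 0],
    [0.06, -0.04, 0, 0, 0],
    [0.06, 0, 0, 0, 0],
  ],
)

```text
clock: 37.55
tool_pos: [0.5799, -0.0054, 0.2548]
eef_rot: [0.005, 0.455, -0.045, 0.889]
contact_force: [-0.1, -0.1, 1.1]
opening: 0.681
```

```bash
python3 s.py|head -1; python3 -c "
from plant import r
print(r.finish_job())"
```

```text
37.55 [ 0.2128  0.457  -0.5738  2.2884  1.9021  0.4816 -0.5345] [ 0.5799 -0.0054  0.2548] [-0.1404 -0.1074  1.0625] 0.6807819822416424
the job is handed in; nothing more can be done
None
```

The magnifier is folded and swung home under the riser shelf, and the job was handed in at about 37.6 s with the gripper open and clear.

**What I did:**
- I took the small grip and folded the lens arm back over the inner arm to its stop, with the inner arm still swung out.
- I then swung the folded pair home by the elbow knob in two grasps. The second grasp leaned about 35 degrees, not 40, and cleared the shelf.
- I pushed against the stop until the tool stopped moving, at about 26 N, then let go and backed away.

**Last checks:**
- **Bars:** fitting their edges in the final wrist picture gave the inner arm at 86.6° and the lens arm at about 86.5°. The riser line is at 86.5°.
- **Knob:** it measured within about 3 mm of its home position.
- **Loose things:** the pencil and tube are where they started in the scene view to within a pixel or two. The punch and tumbler look unmoved. The chalk was not in the last picture.

**What went wrong or disagreed:**
- **Fingertips:** they were about 36 mm short of the reported TCP, so the first close on the grip shut on air above it. I corrected for this afterwards.
- **Inner arm:** folding dragged it about 0.23 rad further out, to roughly 1.49 rad.
- **Slips:** the grip slid in the fingers once and the knob once, so I regrasped each.
- **Lens and grip centres:** in the final picture these pixels gave 83–85° instead of 86.5°. I trusted the bar-edge fit.

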